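# Load the flask press past its pawl and set the pressure plate

## Task

Load the denture flask into the flask press: stand it upright on the floor of the press lane in front of the pawl, with its 76 mm length along the lane, and slide it along the floor into the bay until the sprung pawl has clicked shut behind it, without ramming it against the back stop. Then lower the pressure plate gently, level, over the two guide pins, not dropping it, until it rests on the flask, and let go. Leave the other things on the bench where they are.

Things in the scene. Friction and masses are not known exactly. Their poses are not given: they have to be found in the camera images.
- press: Flask press, fixed: grey base 150 x 292 x 12 mm, origin at the centre of its underside, z up, y (292 mm) along its lane; its top is the lane floor (friction about 0.6). The flask is slid in +y. Rails guide it: inner faces at x = +-34 mm, 8 mm thick, from y = -60 to 125 mm, top at z = 24 mm. An aluminium rail at x = -56 to -44 mm (top z = 24 mm) links pawl and back stop.
- load_spot (a point): Point on the lane floor, middle of the lane, 103 mm before the press origin (y = -103 mm); axes as the press. Open floor without rails: a flask set down with its centre here is 5 to 45 mm short of touching the pawl and ends 5 mm before the end of the base.
- bay (a point): Point on the lane floor between the guide pins, y = 65 mm; axes as the press. Flask centre when home against the back stop: within 20 mm either way of here along y. Stop and pawl are clamped together and their setting differs each time; it is not given and must be felt. Stop face 38 mm beyond the home centre (top 30 mm above the floor).
- pin_top (a point): Top of the guide pin on the -x side, 98 mm above the press origin, at x = -62, y = 65 mm; its twin is at x = +62 mm. Steel, 12 mm diameter, upright, the last 10 mm tapered to 6 mm; axes as the press.
- pawl (a joint): Dark strut, 12 x 90 mm, z 25 to 36 mm; pivot x = -50, y = -60 mm (+-20), head to 44 mm. At 0 rad it slants into the lane, end at x -8, y 20 mm (+-20). The entering flask swings it to -x (positive, about 0.3 rad; push 7 to 14 N in all, more means the stop: press it no harder than 25 N); behind the flask it springs to 0, 4 mm clear of a flask at home, and blocks return.
- flask: Denture flask, yellowish two-part block 64 (x) x 76 (y) x 52 mm, corners rounded to 20 mm in plan, two studs on top to 58 mm; 0.4 to 0.65 kg. Origin at the centre of its underside, z up. Grasp across its 64 mm (x). In the lane a pusher behind it is clear of the pawl when above 44 mm over the bench. Either end may go first.
- plate: Pressure plate, 0.35 kg: slab 156 (x) x 60 (y) x 10 mm, holes of 14.6 mm at x = +-62 mm, y = 0; below it two rubber feet 36 (y) x 8 mm high at x = +-15 mm, above it a black bar handle 78 (x) x 18 (y) x 20 mm on posts. Origin: middle between the feet, at their underside, z up; slab z = 8 to 18, bar z = 30 to 50 mm. Either way round fits. Seated on the flask: origin 64 mm over that of the press.
- cast: Bystander: green stone cast 65 x 72 x 32 mm, origin at the centre of its underside.
- tin: Bystander: round grey tin, 58 mm diameter, 22 mm high, origin at the centre of its underside.
- bowl: Bystander: green rubber mixing bowl, 107 mm diameter, 62 mm high, origin at the centre of its underside.
- brush: Bystander: wooden bench brush 140 x 16 x 27 mm, origin at the centre of its underside.
- spatula: Bystander: plaster spatula 200 x 24 x 17 mm, origin at the centre of its underside.

How it is judged:
By the outcome, as a careful person would: the job done as asked, in the order asked, and still so for the second after the job is handed in, with the robot touching nothing.
It also fails if it takes over 72 s, if anything falls off the work surface, if the arm or the gripper's body presses on something with over 40 N, if the wrist force passes 120 N, or if a joint passes its speed limit or range.

## Robot

A 6-joint arm with a two-finger parallel gripper is mounted at the origin on a cart in front of the work surface, level with it; the furniture and walls round the work are solid. World frame = base frame: x ahead of the robot, y to its left, z up, the work surface at z = 0. Lengths are in m, angles in rad, forces in N, time in s.
With the tool pointing down it reaches from about 0.25 to 0.775 m from the base axis. Payload 4 kg.
Tool frame: the origin (TCP) lies midway between the tips of the shut fingers; the grasp point (between the pads) lies 19 mm behind it; z points along the fingers, y is the direction in which the jaws open and shut (so a half turn about z gives the same grasp; the last joint's range is limited). The gripper opens to 94 mm and grips with 3 to 60 N. Pads are 16 mm wide; open, the fingers measure 119 mm over their backs; the gripper's body (75 mm by 177 mm) begins 78 mm behind the grasp point.
Start: joints at [1.077, 0.087, 1.371, -0, 1.684, -0.103], TCP at [0.21, 0.509, 0.206] pointing down, gripper open.
Joint ranges: [-3.1, 3.1], [-0.76, 2.03], [0.27, 2.55], [-1.08, 4.22], [0.17, 2.65], [-2.57, 2.57]. Speed limits (rad/s): [2.79, 2.79, 3.14, 3.14, 3.14, 3.14].

## Interface

Orientations are given as [roll, pitch, yaw] about the fixed x, y, z axes, in that order (R = Rz(yaw) Ry(pitch) Rx(roll)).
In Python, from bench import robot gives the robot as it stands.
- The arm moves only by the tool drive_tool, never from a script. Its argument "series" is a list that holds one entry, the list of rows, each a list of 7 numbers: the turn, a rotation vector about the tool's x, y, z in rad, then the shift along the tool's x, y, z in cm, then the opening in per cent of the stroke, from 0 (shut) to 100 (fully open). In form: [[[rx, ry, rz, tx, ty, tz, fingers], ...]]. A call has 1 to 20 rows; each row is the pose to reach, as a shift and turn from the pose measured when the call began, along the tool's axes at that moment; what a row does not reach only later rows make up. A row lasts 1/10 s, in which the tool goes at most 50 mm and 8.59 degrees, less where a joint would pass 70% of its speed; a pose out of reach is approached as far as the arm can. A call with a gripper value outside its range is refused whole. The fingers move at their own pace and stop on an object; the grip force is fixed at half the most. Time passes only in rows, so rows that repeat a pose let the fingers close. It gives the time, the measured TCP pose, the force and the opening at its end, in the units of the state.
- robot.get_obs(): the state, without advancing time (a new reading comes with each control period).
- robot.snapshot(name): name is "side" or "top"; returns a dict with "img" (384x512x3 uint8, blue, green, red), "depth" (384x512 float32, m along the optical axis (not along the pixel's ray), 0 where there is no reading), "vertical_fov" (degrees; the focal length in pixels is half the picture's height over the tangent of half this angle, whatever the lens; pixels are square), "cx", "cy" (the principal point, pixels), "rvec" (rotation vector, rad) and "tvec" (3), from world to camera coordinates, as OpenCV has them. Camera axes: x right, y down, z forward; pixel columns grow to the right and rows downward; lengths in m; the calibration is good to about 2 mm. A picture is of the moment at which its call begins.
- robot.close_job(): hands the job in, once; it reports no verdict.
The state is a dict: "time": time; "joint_positions": joint angles; "qvel": joint speeds; "joint_torque": joint torques, N m; "tool_pos": TCP position; "ee_rot": TCP orientation; "wrist_force": force on the tool from outside, world axes, zero at the start; "wrist_torque": the same for the moment, N m; "width": finger opening in m.
Only numpy, scipy, OpenCV 4.12 (cv2) and the standard library are available. Lean on these libraries where they do the work, as an engineer would, in place of code of your own. Each camera call takes 0.05 s, during which the arm holds its last target.

## Working session

There is one attempt and no reset: what is moved stays moved. The work goes in short steps, Python scripts to look and compute and a tool call to move; the robot and the scene stay as the last step left them, time stands still between calls to the robot, and variables do not carry over. Pictures are saved under pics/ and viewed, and the job is handed in when it is done.

Besides the shell and the picture viewer there is one more tool, called after "Request:" by a JSON object that holds its "api" and its "payload", one argument or row to a line. drive_tool: Moves the arm, as the interface text tells. Its arguments: {"type":"object","properties":{"series":{"type":"array","items":{"type":"array","items":{"type":"array","items":{"type":"number"}}}}},"required":["series"]}

```bash
mkdir -p pics; ls; cat > h.py <<'E'
from bench import robot
import numpy as np, cv2
np.set_printoptions(precision=4,suppress=True)
def snap(n,save=None):
    s=robot.snapshot(n)
    if save: cv2.imwrite('pics/'+save,s['img']); np.savez('pics/'+save+'.npz',**s)
    return s
def K(s):
    f=192/np.tan(np.radians(s['vertical_fov'])/2); return f
def pts(s):
    f=K(s);R=cv2.Rodrigues(np.array(s['rvec'],float))[0];t=np.array(s['tvec'],float).ravel()
    v,u=np.mgrid[0:384,0:512];d=s['depth']
    P=np.stack([(u-s['cx'])/f*d,(v-s['cy'])/f*d,d],-1)
    W=(P-t)@R; W[d<=0]=np.nan
    return W
def ray(s,u,v,z):
    f=K(s);R=cv2.Rodrigues(np.array(s['rvec'],float))[0];t=np.array(s['tvec'],float).ravel()
    c=-R.T@t; d=R.T@np.array([(u-s['cx'])/f,(v-s['cy'])/f,1]); return c+d*(z-c[2])/d[2]
E
python3 - <<'E'
from h import *
for n in('top','side'):
    s=snap(n,n+'0.png'); print(s['img'].shape,s['vertical_fov'],s['cx'],s['cy'],s['rvec'],s['tvec'],[k for k in s])
    W=pts(s); print(np.nanmin(W.reshape(-1,3),0),np.nanmax(W.reshape(-1,3),0))
print(robot.get_obs())
E
```

```text
pics
(384, 512, 3) 51.045906756613626 255.80695455544193 186.9831501223732 [ 2.172  -2.1915  0.0834] [0.1071 0.5249 1.4046] ['img', 'depth', 'vertical_fov', 'cx', 'cy', 'rvec', 'tvec']
[-0.5281 -1.3867 -0.9298] [0.9656 1.5925 0.8941]
(384, 512, 3) 45.889660994428446 250.54340983350417 190.55662463594967 [ 2.0041 -0.1767  0.138 ] [-0.4847  0.1558  1.4843] ['img', 'depth', 'vertical_fov', 'cx', 'cy', 'rvec', 'tvec']
[-1.1913 -0.7233 -0.9291] [0.9655 3.0028 0.7487]
{'time': 0.1, 'joint_positions': array([ 1.0769,  0.0879,  1.3721, -0.    ,  1.6836, -0.1031]), 'qvel': array([ 0.0001, -0.0026, -0.0027, -0.0008, -0.0022, -0.001 ]), 'joint_torque': array([  0.0019, -34.1249, -30.3303,   0.072 ,   0.0303,  -0.0001]), 'tool_pos': array([0.2093, 0.5081, 0.2044]), 'ee_rot': array([-3.1396, -0.0002,  2.7508]), 'wrist_force': array([-0.6741, -0.5588,  0.0034]), 'wrist_torque': array([ 0.0042, -0.0237, -0.0539]), 'width': 0.0938304885572826}
```

View pics/top0.png

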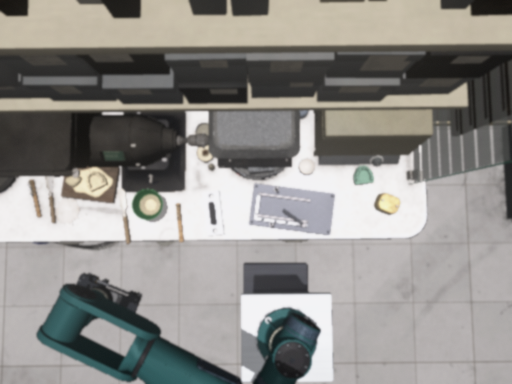

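View pics/side0.png

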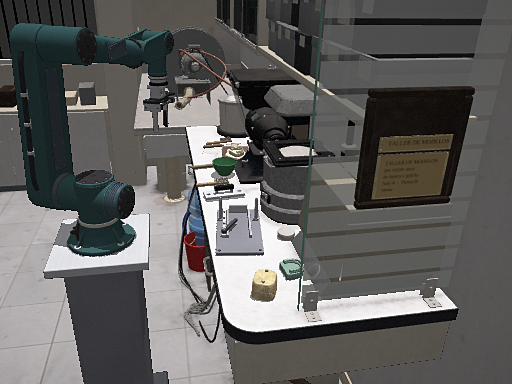

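The top view shows the press at about (292,208), the flask at (388,203), the cast at (362,175), and a white plate with a black bar at (213,213). The side view shows the flask at (264,284), the press at (240,228) and a glass screen on the right. I'll zoom in.

```bash
python3 - <<'E'
from h import *
a=cv2.imread('pics/top0.png'); cv2.imwrite('pics/t0c.png',cv2.resize(a[145:245,190:430],None,fx=3.33,fy=3.33,interpolation=cv2.INTER_CUBIC))
a=cv2.imread('pics/side0.png'); cv2.imwrite('pics/s0c.png',cv2.resize(a[130:320,180:360],None,fx=3.1,fy=3.1,interpolation=cv2.INTER_CUBIC))
for n in('top0','side0'):
    s=dict(np.load('pics/%s.png.npz'%n)); W=pts(s)
    R=cv2.Rodrigues(s['rvec'])[0]; print(n,-R.T@s['tvec'],K(s))
    q=[(292,208),(388,203),(362,175),(213,213),(208,213),(376,160),(360,130),(300,220)] if n=='top0' else [(264,284),(240,228),(223,190),(222,186),(310,200),(311,300),(430,282),(320,100)]
    for u,v in q: print(u,v,W[v,u])
E
```

```text
top0 [0.4162 0.1019 1.441 ] 402.12171123582175
292 208 [ 0.4505 -0.0256  0.01  ]
388 203 [ 0.4638 -0.3534  0.0523]
362 175 [ 0.5654 -0.2758  0.0173]
213 213 [0.4348 0.2513 0.0473]
208 213 [0.4353 0.2718 0.0204]
376 160 [ 0.6141 -0.3174  0.0501]
360 130 [ 0.6729 -0.2073  0.268 ]
300 220 [ 0.408  -0.0498  0.042 ]
side0 [ 0.2241 -1.3431  0.7799] 453.5373450415069
264 284 [ 0.4542 -0.3919  0.0504]
240 228 [ 0.4518 -0.0268  0.0131]
223 190 [0.4341 0.2747 0.0168]
222 186 [0.4272 0.2506 0.0456]
310 200 [ 0.54   -0.4544  0.3215]
311 300 [ 0.5624 -0.461   0.0383]
430 282 [ 0.894  -0.4583  0.0526]
320 100 [ 0.5424 -0.4583  0.554 ]
```

View pics/t0c.png

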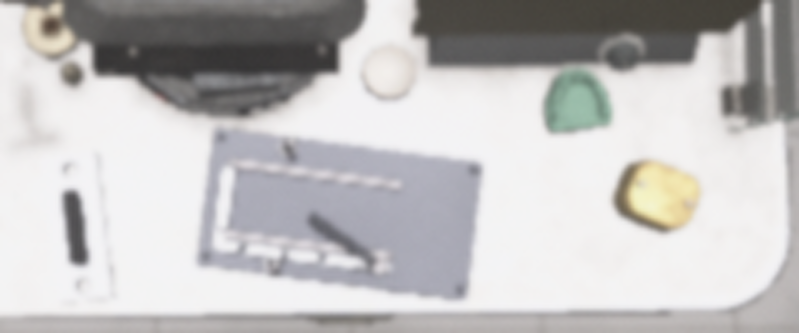

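View pics/s0c.png

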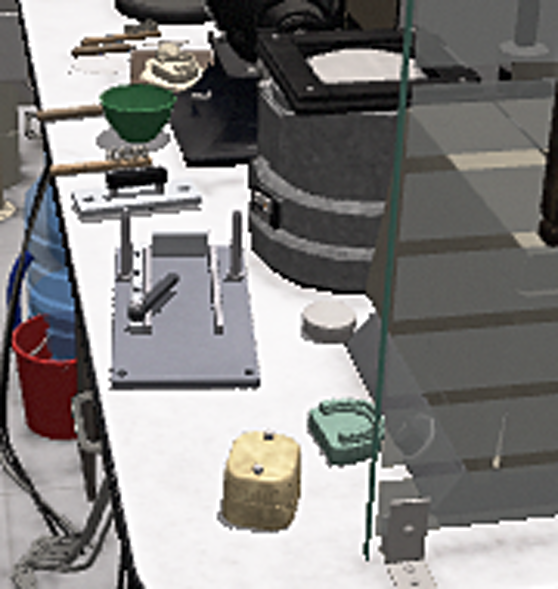

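```bash
python3 - <<'E'
from h import *
T=dict(np.load('pics/top0.png.npz'));S=dict(np.load('pics/side0.png.npz'))
for n,s in(('T',T),('S',S)):
    W=pts(s); x,y,z=W[...,0],W[...,1],W[...,2]
    hsv=cv2.cvtColor(s['img'],cv2.COLOR_BGR2HSV)
    H,Sa,V=[hsv[...,i].astype(int) for i in range(3)]
    def rect(m,name,zz=None):
        m=m.astype(np.uint8)
        k,l,st,_=cv2.connectedComponentsWithStats(m); 
        i=1+np.argmax(st[1:,4]); 
        q=W[l==i] if zz is None else np.array([ray(s,u,v,zz) for v,u in np.argwhere(l==i)])
        q=q[~np.isnan(q[:,0])]
        r=cv2.minAreaRect((q[:,:2]*1000).astype(np.float32)); print(n,name,len(q),np.array(r[0]),np.array(r[1]),r[2],'med z',np.median(q[:,2]),'mean',q.mean(0)); return l==i
    reg=(x>0.3)&(x<0.62)
    rect((abs(y+.36)<.08)&reg&(z>.046)&(z<.062)&(abs(x-.46)<.08),'flask top')
    rect((abs(y+.36)<.08)&(z>.046)&(z<.062)&(abs(x-.46)<.08),'flask top ray',.052)
    rect((H>14)&(H<35)&(Sa>60)&(abs(y+.36)<.09)&(abs(x-.46)<.09),'flask col')
    rect((Sa>25)&(H>100)&(H<135)&(abs(y+.02)<.2)&reg&(z<.03),'press col ray',.012)
    rect((abs(y+.02)<.2)&reg&(z<.016)&(z>.007)&(x<.6),'press depth')
    rect((abs(y-.255)<.06)&reg&(z<.03)&(z>.007),'plate slab')
    rect((abs(y-.255)<.06)&reg&(V<90)&(z>.03),'plate bar')
    rect((abs(y-.255)<.06)&reg&(z>.04),'plate bar depth')
    for nm,m in(('pin',(abs(y-.03)<.15)&reg&(z>.075)&(z<.11)),):
        k,l,st,c=cv2.connectedComponentsWithStats(m.astype(np.uint8))
        for i in range(1,k): print(n,nm,st[i,4],np.median(W[l==i],0),W[l==i].max(0))
W=pts(T)
m=np.abs(W[...,2]);print('tall near: ')
for xx,yy in((.55,.09),(.6,.09),(.57,.2),(.6,-.1),(.62,-.2)):
    d=np.hypot(W[...,0]-xx,W[...,1]-yy); i=np.unravel_index(np.nanargmin(d),d.shape); print(xx,yy,W[i])
E
```

```text
T flask top 318 [ 464.9892 -356.4025] [71.7073 60.7439] 61.797420501708984 med z 0.05105544626595604 mean [ 0.4651 -0.3559  0.0513]
T flask top ray 318 [ 465.6483 -355.695 ] [71.1637 60.6449] 64.43147277832031 med z 0.052000000000000046 mean [ 0.4651 -0.3556  0.052 ]
T flask col 257 [ 464.1835 -353.5047] [70.5726 57.2128] 67.59066009521484 med z 0.05012584514378395 mean [ 0.4638 -0.3539  0.0486]Traceback (most recent call last):
  File "<stdin>", line 18, in <module>
  File "<stdin>", line 10, in rect
    return _wrapfunc(a, 'argmax', axis=axis, out=out, **kwds)
    return bound(*args, **kwds)
ValueError: attempt to get argmax of an empty sequence
```

```bash
cat > m.py <<'E'
from h import *
import sys
def run(T,S):
  for n,s in(('T',T),('S',S)):
    W=pts(s); x,y,z=W[...,0],W[...,1],W[...,2]
    hsv=cv2.cvtColor(s['img'],cv2.COLOR_BGR2HSV)
    H,Sa,V=[hsv[...,i].astype(int) for i in range(3)]
    def rect(m,name,zz=None):
        m=m.astype(np.uint8)
        k,l,st,_=cv2.connectedComponentsWithStats(m)
        if k<2: print(n,name,'none');return
        i=1+np.argmax(st[1:,4]); 
        q=W[l==i] if zz is None else np.array([ray(s,u,v,zz) for v,u in np.argwhere(l==i)])
        q=q[~np.isnan(q[:,0])]
        r=cv2.minAreaRect((q[:,:2]*1000).astype(np.float32)); print(n,name,len(q),np.array(r[0]),np.array(r[1]),r[2],'mz %.4f'%np.median(q[:,2]),'mean',q.mean(0)); return l==i
    reg=(x>0.3)&(x<0.62)
    rect((abs(y+.36)<.08)&reg&(z>.046)&(z<.062)&(abs(x-.46)<.08),'flask top')
    rect((abs(y+.02)<.2)&reg&(z<.016)&(z>.007)&(x<.6),'press depth')
    rect((abs(y+.02)<.2)&reg&(z<.05)&(z>.007)&(x<.6),'press all')
    rect((abs(y-.255)<.06)&reg&(z<.03)&(z>.007),'plate slab')
    rect((abs(y-.255)<.06)&reg&(V<90)&(z>.025),'plate bar')
    rect((abs(y-.255)<.06)&reg&(z>.038),'plate bar depth')
    for nm,m in(('pin',(abs(y-.03)<.12)&reg&(z>.06)&(z<.11)),):
        k,l,st,c=cv2.connectedComponentsWithStats(m.astype(np.uint8))
        for i in range(1,k): print(n,nm,st[i,4],np.median(W[l==i],0),W[l==i].max(0),c[i])
if __name__=='__main__':
  T=dict(np.load('pics/top0.png.npz'));S=dict(np.load('pics/side0.png.npz'))
  run(T,S)
  W=pts(T)
  for xx,yy in((.52,.05),(.55,.09),(.6,.09),(.57,.2),(.6,-.1),(.62,-.2)):
    d=np.hypot(W[...,0]-xx,W[...,1]-yy); i=np.unravel_index(np.nanargmin(d),d.shape); print(xx,yy,W[i])
  z=W[...,2];hs=cv2.cvtColor(T['img'],cv2.COLOR_BGR2HSV)
  print(hs[208,300],hs[218,275],hs[232,300],hs[190,290],hs[200,200])
E
python3 m.py
```

```text
T flask top 318 [ 464.9892 -356.4025] [71.7073 60.7439] 61.797420501708984 mz 0.0511 mean [ 0.4651 -0.3559  0.0513]
T press depth 2413 [448.2406 -22.5757] [291.6145 152.7625] 82.01537322998047 mz 0.0113 mean [ 0.4517 -0.0342  0.0114]
T press all 3192 [448.2406 -22.5757] [291.6145 152.7625] 82.01537322998047 mz 0.0124 mean [ 0.4489 -0.023   0.0147]
T plate slab 609 [438.4058 257.4569] [157.2891  60.824 ] 6.491785049438477 mz 0.0178 mean [0.4375 0.2564 0.0176]
T plate bar 57 [586.3738 203.867 ] [17.8045 22.6403] 87.4672622680664 mz 0.2431 mean [0.585  0.2042 0.2513]
T plate bar depth 280 [597.3433 210.9286] [31.0595 45.0627] 89.8202896118164 mz 0.4153 mean [0.5943 0.2087 0.3683]
T pin 173 [0.5609 0.0747 0.1014] [0.5877 0.1489 0.1099] [261.6705 174.0983]
T pin 2 [0.5655 0.093  0.1098] [0.5656 0.0947 0.11  ] [258.5 173. ]
T pin 13 [0.5192 0.0345 0.0929] [0.5237 0.0375 0.0977] [276.2308 187.2308]
T pin 11 [0.399  0.0497 0.0917] [0.4024 0.0557 0.1021] [271.5455 223.3636]
S flask top 342 [ 462.1129 -361.817 ] [73.1819 59.115 ] 69.50291442871094 mz 0.0505 mean [ 0.4619 -0.3632  0.0506]
S pre
[... 370 characters left out ...]
9.1137] [75.6677 20.6677] 4.375336170196533 mz 0.0419 mean [0.433  0.2491 0.0412]
S plate bar depth 77 [433.7048 250.97  ] [75.6328 24.4434] 3.1819050312042236 mz 0.0465 mean [0.4331 0.25   0.0457]
S pin 405 [0.5774 0.027  0.0899] [0.62   0.1472 0.11  ] [273.4494 197.7679]
S pin 29 [0.393  0.0451 0.0797] [0.398  0.0528 0.0965] [219.931  202.2759]
S pin 31 [0.5166 0.0283 0.0804] [0.5213 0.0335 0.0966] [256.     202.3226]
0.52 0.05 [0.5194 0.0516 0.0031]
0.55 0.09 [ 0.549   0.0907 -0.0017]
0.6 0.09 [0.6007 0.0908 0.4463]
0.57 0.2 [ 0.5687  0.1991 -0.0072]
0.6 -0.1 [ 0.5991 -0.102   0.0182]
0.62 -0.2 [ 0.6188 -0.2009  0.0247]
[120  17 183] [143   5 198] [120   2 234] [120  16 187] [120   1 244]
```

```bash
cat > go.py <<'E'
from h import *
from scipy.spatial.transform import Rotation as Ro
def row(pos,ang):  # ang: world direction (deg) of tool y, tool pointing down
    o=robot.get_obs(); R0=Ro.from_euler('xyz',o['ee_rot']); p0=o['tool_pos']
    a=np.radians(ang); ty=np.array([np.cos(a),np.sin(a),0]); tz=np.array([0,0,-1.]); tx=np.cross(ty,tz)
    R1=Ro.from_matrix(np.stack([tx,ty,tz],1))
    print('turn',(R0.inv()*R1).as_rotvec(),'shift cm',R0.inv().apply(np.array(pos)-p0)*100)
    t0=R0.as_matrix()[:,1]; print('  t',o['time'],'pos',p0,'ang',np.degrees(np.arctan2(t0[1],t0[0])),'F',o['wrist_force'],'w',o['width'],'q',o['joint_positions'])
E
python3 - <<'E'
from go import *
row([.4635,-.359,.15],-24)
T=dict(np.load('pics/top0.png.npz'));S=dict(np.load('pics/side0.png.npz'))
for s in(T,S):
    W=pts(s).reshape(-1,3)
    for y in np.arange(-.3,.35,.05):
        for z0,z1 in((.06,.13),(.13,.25),(.25,.5)):
            m=(abs(W[:,1]-y)<.025)&(W[:,2]>z0)&(W[:,2]<z1)&(W[:,0]>.535)
            if m.sum()>2: print('%.2f %.2f minx %.3f'%(y,z0,W[m,0].min()),end='; ')
    print()
for s in(T,S):
    W=pts(s);z=W[...,2];m=(z>.046)&(z<.055)&(np.hypot(W[...,0]-.464,W[...,1]+.359)<.06)
    q=W[m][:,:2]; w,v=np.linalg.eigh(np.cov(q.T)); print(np.sqrt(w),np.degrees(np.arctan2(v[1,1],v[0,1])),q.mean(0))
E
```

```text
turn [-0.0017  0.0015  1.5988] shift cm [-56.5375 -70.4759   5.5718]
  t 0.1 pos [0.2093 0.5081 0.2044] ang 67.60730211542274 F [-0.6741 -0.5588  0.0034] w 0.0938304885572826 q [ 1.0769  0.0879  1.3721 -0.      1.6836 -0.1031]
-0.30 0.06 minx 0.633; -0.30 0.13 minx 0.642; -0.30 0.25 minx 0.656; -0.25 0.06 minx 0.633; -0.25 0.13 minx 0.642; -0.25 0.25 minx 0.655; -0.20 0.06 minx 0.633; -0.20 0.13 minx 0.642; -0.20 0.25 minx 0.655; -0.15 0.06 minx 0.633; -0.15 0.13 minx 0.642; -0.15 0.25 minx 0.655; -0.10 0.06 minx 0.634; -0.10 0.13 minx 0.643; -0.10 0.25 minx 0.656; -0.05 0.25 minx 0.681; -0.00 0.06 minx 0.581; -0.00 0.13 minx 0.573; -0.00 0.25 minx 0.573; 0.05 0.06 minx 0.549; 0.05 0.13 minx 0.565; 0.05 0.25 minx 0.573; 0.10 0.06 minx 0.550; 0.10 0.13 minx 0.562; 0.10 0.25 minx 0.574; 0.15 0.06 minx 0.556; 0.15 0.13 minx 0.566; 0.15 0.25 minx 0.574; 0.20 0.06 minx 0.578; 0.20 0.13 minx 0.573; 0.20 0.25 minx 0.574; 0.25 0.13 minx 0.642; 0.25 0.25 minx 0.595; 0.30 0.13 minx 0.645; 0.30 0.25 minx 0.681; 
-0.30 0.06 minx 0.628; -0.30 0.13 minx 0.639; -0.30 0.25 minx 0.678; -0.25 0.06 minx 0.633; -0.25 0.13 minx 0.644; -0.25 0.25 minx 0.654; -0.20 0.06 minx 0.629; -0.20 0.13 minx 0.639; -0.20 0.25 minx 0.652; -0.15 0.06 minx 0.629; -0.15 0.13 minx 0.638; -0.15 0.25 minx 0.679; -0.10 0.06 minx 0.628; -0.10 0.13 minx 0.637; -0.10 0.25 minx 0.652; -0.05 0.06 minx 0.620; -0.05 0.25 minx 0.677; -0.00 0.06 minx 0.571; -0.00 0.13 minx 0.568; -0.00 0.25 minx 0.570; 0.05 0.06 minx 0.546; 0.05 0.13 minx 0.561; 0.05 0.25 minx 0.570; 0.10 0.06 minx 0.545; 0.10 0.13 minx 0.557; 0.10 0.25 minx 0.570; 0.15 0.06 minx 0.553; 0.15 0.13 minx 0.559; 0.15 0.25 minx 0.570; 0.20 0.13 minx 0.569; 0.20 0.25 minx 0.571; 0.25 0.25 minx 0.677; 0.30 0.25 minx 0.677; 
[0.0167 0.019 ] 73.66829496270456 [ 0.4652 -0.3553]
[0.0165 0.0199] 68.45895952037479 [ 0.4618 -0.3634]
```

Request:
{"api": "drive_tool", "payload": {
  "series": [
    [[0, 0, 1.58, -56.5, -70.5, 4, 100], [0, 0, 1.58, -56.5, -70.5, 4, 100], [0, 0, 1.58, -56.5, -70.5, 4, 100], [0, 0, 1.58, -56.5, -70.5, 4, 100], [0, 0, 1.58, -56.5, -70.5, 4, 100], [0, 0, 1.58, -56.5, -70.5, 4, 100], [0, 0, 1.58, -56.5, -70.5, 4, 100], [0, 0, 1.58, -56.5, -70.5, 4, 100], [0, 0, 1.58, -56.5, -70.5, 4, 100], [0, 0, 1.58, -56.5, -70.5, 4, 100], [0, 0, 1.58, -56.5, -70.5, 4, 100], [0, 0, 1.58, -56.5, -70.5, 4, 100], [0, 0, 1.58, -56.5, -70.5, 4, 100], [0, 0, 1.58, -56.5, -70.5, 4, 100], [0, 0, 1.58, -56.5, -70.5, 4, 100], [0, 0, 1.58, -56.5, -70.5, 4, 100], [0, 0, 1.58, -56.5, -70.5, 4, 100], [0, 0, 1.58, -56.5, -70.5, 4, 100], [0, 0, 1.58, -56.5, -70.5, 4, 100], [0, 0, 1.58, -56.5, -70.5, 4, 100]]
  ]
}}

```text
time: 2.1
tool_pos: [0.4625, -0.3596, 0.1639]
ee_rot: [-3.138, 0.0, 1.169]
wrist_force: [1.0, 0.9, -0.3]
width: 0.0942
```

```bash
python3 - <<'E'
from go import *
row([.4635,-.359,.1],-23)
s=snap('side','s1.png');snap('top','t1.png')
cv2.imwrite('pics/s1c.png',cv2.resize(s['img'][150:350,180:360],None,fx=3,fy=3,interpolation=cv2.INTER_CUBIC))
E
```

```text
turn [-0.0034  0.0004 -0.0004] shift cm [0.0936 0.0873 6.3908]
  t 2.1 pos [ 0.4625 -0.3596  0.1639] ang -23.022156009744926 F [ 0.9608  0.8908 -0.3119] w 0.09420374405783542 q [-0.7566  0.1807  1.3483 -0.0016  1.6156 -0.3549]
```

View pics/s1c.png

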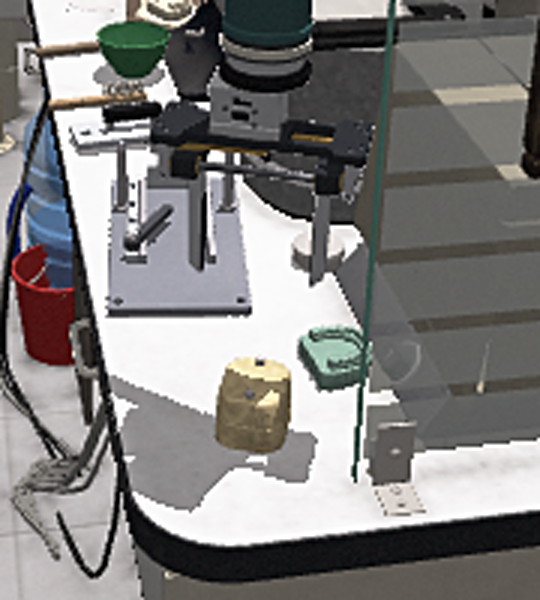

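```bash
python3 - <<'E'
from go import *
s=dict(np.load('pics/s1.png.npz')); W=pts(s)
for lo in (.16,):
  m=(W[...,2]>.155)&(W[...,2]<.185)&(np.hypot(W[...,0]-.46,W[...,1]+.36)<.09)
  k,l,st,c=cv2.connectedComponentsWithStats(m.astype(np.uint8))
  for i in range(1,k): print(st[i,4],np.median(W[l==i],0),W[l==i].min(0),W[l==i].max(0),c[i])
o=robot.get_obs()
a=np.radians(-23);d=np.array([np.cos(a),np.sin(a)]);print(o['tool_pos'][:2]+.0532*d,o['tool_pos'][:2]-.0532*d)
E
```

```text
41 [ 0.4119 -0.3458  0.1746] [ 0.4046 -0.3516  0.1612] [ 0.4205 -0.3323  0.184 ] [245.6098 235.2927]
35 [ 0.5056 -0.3874  0.1747] [ 0.5004 -0.3913  0.1622] [ 0.5167 -0.3773  0.1849] [285.0571 240.7143]
[ 0.5118 -0.3786] [ 0.4139 -0.3371]
```

Request:
{"api": "drive_tool", "payload": {
  "series": [
    [[0, 0, 0, 0.1, 0, 4, 100], [0, 0, 0, 0.1, 0, 8, 100], [0, 0, 0, 0.1, 0, 11, 100], [0, 0, 0, 0.1, 0, 13, 100], [0, 0, 0, 0.1, 0, 14.4, 100], [0, 0, 0, 0.1, 0, 14.4, 100], [0, 0, 0, 0.1, 0, 14.4, 40], [0, 0, 0, 0.1, 0, 14.4, 40], [0, 0, 0, 0.1, 0, 14.4, 40], [0, 0, 0, 0.1, 0, 14.4, 40], [0, 0, 0, 0.1, 0, 14.4, 40], [0, 0, 0, 0.1, 0, 14.4, 40]]
  ]
}}

```text
time: 3.4
tool_pos: [0.4642, -0.3578, 0.0228]
ee_rot: [3.139, 0.002, 1.171]
wrist_force: [2.2, -0.7, 3.2]
width: 0.0621
```

```bash
python3 - <<'E'
from go import *
# load spot
O=np.array([.447,-.025]);yv=np.array([np.sin(np.radians(8)),np.cos(np.radians(8))])
print(O-.103*yv, O+.065*yv)
row([*(O-.101*yv),.08],-8)
s=snap('side','s2.png')
cv2.imwrite('pics/s2c.png',cv2.resize(s['img'][150:350,180:360],None,fx=3,fy=3,interpolation=cv2.INTER_CUBIC))
E
```

```text
[ 0.4327 -0.127 ] [0.456  0.0394]
turn [ 0.0021  0.002  -0.2599] shift cm [ 20.2223 -11.9238  -5.7823]
  t 3.4 pos [ 0.4642 -0.3578  0.0228] ang -22.888783809423494 F [ 2.1966 -0.7078  3.1695] w 0.06208375525676614 q [-0.7529  0.2678  1.5333 -0.0009  1.3377 -0.3532]
```

View pics/s2c.png

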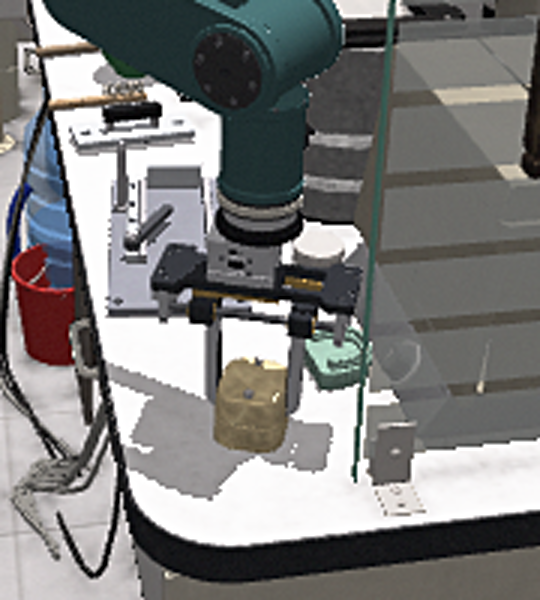

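Request:
{"api": "drive_tool", "payload": {
  "series": [
    [[0, 0, 0, 0, 0, -2, 40], [0, 0, 0, 0, 0, -5, 40], [0, 0, 0, 0, 0, -8, 40], [0, 0, -0.1, 2, -1.2, -8, 40], [0, 0, -0.26, 5, -3, -8, 40], [0, 0, -0.26, 9, -5.5, -8, 40], [0, 0, -0.26, 13, -8, -8, 40], [0, 0, -0.26, 17, -10, -8, 40], [0, 0, -0.26, 20, -11.9, -8, 40], [0, 0, -0.26, 20.2, -11.9, -8, 40], [0, 0, -0.26, 20.2, -11.9, -8, 40], [0, 0, -0.26, 20.2, -11.9, -8, 40]]
  ]
}}

```text
time: 4.65
tool_pos: [0.4325, -0.1259, 0.1013]
ee_rot: [-3.141, 0.003, 1.431]
wrist_force: [-0.1, -0.4, -4.9]
width: 0.0623
```

```bash
cat > look.py <<'E'
from go import *
import sys
tag=sys.argv[1]; x0,y0,x1,y1=map(int,sys.argv[2:6])
s=snap('side','s%s.png'%tag);t=snap('top','t%s.png'%tag)
f=min(780/(x1-x0),580/(y1-y0))
cv2.imwrite('pics/s%sc.png'%tag,cv2.resize(s['img'][y0:y1,x0:x1],None,fx=f,fy=f,interpolation=cv2.INTER_CUBIC)); print('scale',f)
E
python3 look.py 3 190 150 330 290; python3 - <<'E'
from go import *
row([.433,-.125,.035],-8)
for n in 'st':
    s=dict(np.load('pics/%s3.png.npz'%n)); W=pts(s); hsv=cv2.cvtColor(s['img'],cv2.COLOR_BGR2HSV)
    m=(hsv[...,0]>14)&(hsv[...,0]<35)&(hsv[...,1]>60)&(np.hypot(W[...,0]-.433,W[...,1]+.125)<.08)&(W[...,2]>.05)
    q=W[m];print(n,len(q),q.min(0),q.max(0),np.percentile(q,5,0),np.percentile(q,95,0))
    q=q[q[:,2]>np.percentile(q[:,2],90)-.008]
    if len(q)>5: print(cv2.minAreaRect((q[:,:2]*1000).astype(np.float32)))
E
```

```text
scale 4.142857142857143
turn [ 0.0005  0.0025 -0.0015] shift cm [ 0.1463 -0.0029  6.6689]
  t 4.75 pos [ 0.4328 -0.1263  0.1017] ang -8.083099049985218 F [ 0.122   1.0493 -3.5061] w 0.06240375310374027 q [-0.408  -0.0916  1.7569 -0.0023  1.4752 -0.2667]
s 533 [ 0.3726 -0.1703  0.0769] [ 0.4832 -0.0925  0.2986] [ 0.3964 -0.1659  0.0848] [ 0.4569 -0.1072  0.2272]
((427.9198913574219, -135.11378479003906), (111.63832092285156, 47.876583099365234), 2.0473384857177734)
t 102 [ 0.4112 -0.1126  0.112 ] [ 0.46   -0.0544  0.4509] [ 0.4145 -0.1089  0.1182] [ 0.4567 -0.0589  0.4337]
((428.2567138671875, -59.01732635498047), (2.9132001399993896, 33.13471221923828), 78.35248565673828)
```

View pics/s3c.png

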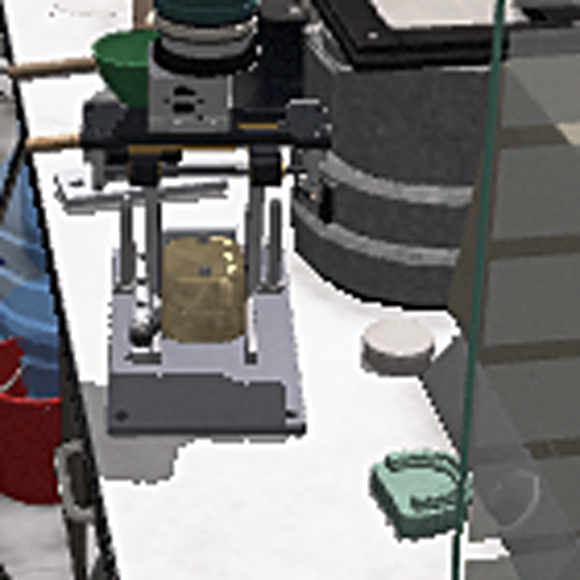

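The flask is held level over the open floor of the press: its front face is at about (205,330) in the crop, in line with the lane. Next I'll lower it.

Request:
{"api": "drive_tool", "payload": {
  "series": [
    [[0, 0, 0, 0, 0, 2, 40], [0, 0, 0, 0, 0, 4, 40], [0, 0, 0, 0, 0, 5.2, 40], [0, 0, 0, 0, 0, 6, 40], [0, 0, 0, 0, 0, 6.2, 40], [0, 0, 0, 0, 0, 6.3, 40], [0, 0, 0, 0, 0, 6.3, 40]]
  ]
}}

```text
time: 5.45
tool_pos: [0.4335, -0.1268, 0.0394]
ee_rot: [3.14, 0.003, 1.43]
wrist_force: [0.9, 1.2, -3.8]
width: 0.0624
```

Request:
{"api": "drive_tool", "payload": {
  "series": [
    [[0, 0, 0, 0, 0, 0.2, 40], [0, 0, 0, 0, 0, 0.3, 40], [0, 0, 0, 0, 0, 0.4, 40], [0, 0, 0, 0, 0, 0.4, 40]]
  ]
}}

```text
time: 5.85
tool_pos: [0.4334, -0.1267, 0.0354]
ee_rot: [3.14, 0.003, 1.43]
wrist_force: [0.4, 0.2, -4.3]
width: 0.0619
```

Request:
{"api": "drive_tool", "payload": {
  "series": [
    [[0, 0, 0, 0, 0, 0.1, 40], [0, 0, 0, 0, 0, 0.2, 40], [0, 0, 0, 0, 0, 0.2, 40]]
  ]
}}

```text
time: 6.15
tool_pos: [0.4335, -0.1268, 0.0348]
ee_rot: [3.139, 0.003, 1.43]
wrist_force: [-3.6, 2.2, 5.4]
width: 0.062
```

Request:
{"api": "drive_tool", "payload": {
  "series": [
    [[0, 0, 0, 0, 0, 0, 60], [0, 0, 0, 0, 0, 0, 100], [0, 0, 0, 0, 0, 0, 100], [0, 0, 0, 0, 0, 0, 100], [0, 0, 0, 0, 0, -2, 100], [0, 0, 0, 0, 0, -5, 100], [0, 0, 0, 0, 0, -7, 100], [0, 0, 0, -2, 0, -7.5, 50], [0, 0, 0, -5, 0, -7.5, 0], [0, 0, 0, -6.2, 0, -7.5, 0], [0, 0, 0, -6.2, 0, -7.5, 0], [0, 0, 0, -6.2, 0, -7.5, 0]]
  ]
}}

```text
time: 7.35
tool_pos: [0.4245, -0.1873, 0.1095]
ee_rot: [3.14, 0.002, 1.429]
wrist_force: [0.2, 0.4, 0.8]
width: 0.0571
```

```bash
python3 look.py 4 190 150 330 290; python3 - <<'E'
from go import *
O=np.array([.447,-.025]);yv=np.array([np.sin(np.radians(8)),np.cos(np.radians(8))])
row([*(O-.165*yv),.048],-8)
for n in 'st':
    s=dict(np.load('pics/%s4.png.npz'%n)); W=pts(s)
    m=(np.hypot(W[...,0]-.433,W[...,1]+.125)<.06)&(W[...,2]>.055)&(W[...,2]<.075)
    q=W[m];print(n,len(q),q.min(0),q.max(0),cv2.minAreaRect((q[:,:2]*1000).astype(np.float32)))
E
```

```text
scale 4.142857142857143
turn [ 0.0015  0.0022 -0.0007] shift cm [-0.137  -0.0499  6.1576]
  t 7.45 pos [ 0.4246 -0.187   0.1096] ang -8.037391959345312 F [-0.2957  0.1124  0.0017] w 0.04935448977231691 q [-0.536  -0.0677  1.7186 -0.0014  1.4884 -0.3956]
s 238 [ 0.3995 -0.1682  0.055 ] [ 0.4625 -0.0916  0.0707] ((430.479248046875, -130.6363983154297), (73.39111328125, 56.89329147338867), 79.59469604492188)
t 343 [ 0.4038 -0.162   0.0552] [ 0.4658 -0.0891  0.0705] ((434.68170166015625, -126.43025207519531), (72.98946380615234, 60.67855453491211), 81.61088562011719)
```

View pics/s4c.png

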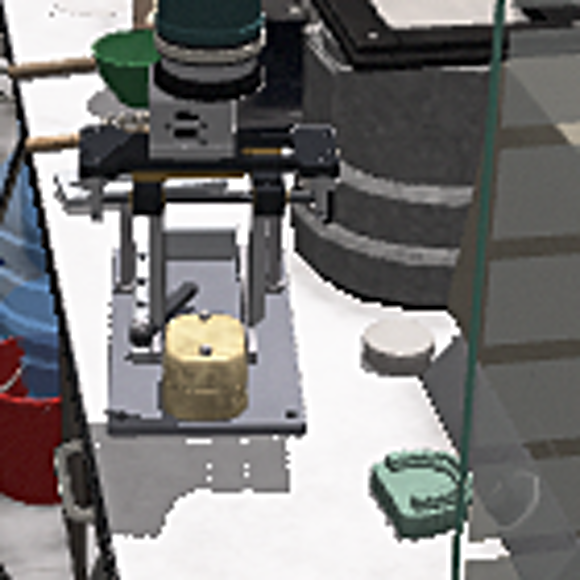

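Request:
{"api": "drive_tool", "payload": {
  "series": [
    [[0, 0, 0, -0.5, 0, 2, 0], [0, 0, 0, -0.5, 0, 4, 0], [0, 0, 0, -0.5, 0, 5.2, 0], [0, 0, 0, -0.5, 0, 5.9, 0], [0, 0, 0, -0.5, 0, 6.2, 0], [0, 0, 0, -0.5, 0, 6.2, 0], [0, 0, 0, -0.5, 0, 6.2, 0]]
  ]
}}

```text
time: 8.15
tool_pos: [0.4246, -0.1923, 0.0484]
ee_rot: [3.139, 0.003, 1.431]
wrist_force: [0.1, 0.3, 0.5]
width: 0.0008
```

Request:
{"api": "drive_tool", "payload": {
  "series": [
    [[0, 0, 0, 0.3, 0, 0, 0], [0, 0, 0, 0.6, 0, 0, 0], [0, 0, 0, 0.9, 0, 0, 0], [0, 0, 0, 1.2, 0, 0, 0], [0, 0, 0, 1.5, 0, 0, 0]]
  ]
}}

```text
time: 8.65
tool_pos: [0.4268, -0.1771, 0.0484]
ee_rot: [3.139, 0.003, 1.431]
wrist_force: [-1.7, 0.2, 0.2]
width: 0.0002
```

Request:
{"api": "drive_tool", "payload": {
  "series": [
    [[0, 0, 0, 0.4, 0, 0, 0], [0, 0, 0, 0.8, 0, 0, 0], [0, 0, 0, 1.2, 0, 0, 0], [0, 0, 0, 1.6, 0, 0, 0], [0, 0, 0, 2.0, 0, 0, 0], [0, 0, 0, 2.3, 0, 0, 0]]
  ]
}}

```text
time: 9.25
tool_pos: [0.43, -0.1541, 0.0484]
ee_rot: [3.138, 0.003, 1.431]
wrist_force: [0.2, -2.8, -1.2]
width: 0.0
```

```bash
python3 look.py 5 190 150 330 290
```

```text
scale 4.142857142857143
```

View pics/s5c.png

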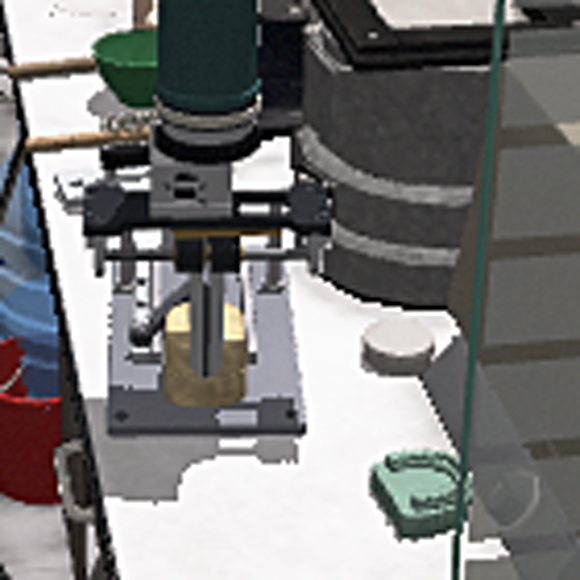

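Request:
{"api": "drive_tool", "payload": {
  "series": [
    [[0, 0, 0, 0.4, 0, 0, 0], [0, 0, 0, 0.8, 0, 0, 0], [0, 0, 0, 1.2, 0, 0, 0], [0, 0, 0, 1.6, 0, 0, 0], [0, 0, 0, 2.0, 0, 0, 0], [0, 0, 0, 2.4, 0, 0, 0]]
  ]
}}

```text
time: 9.95
tool_pos: [0.4335, -0.1297, 0.0483]
ee_rot: [3.138, 0.002, 1.431]
wrist_force: [0.1, -2.5, -0.2]
width: 0.0002
```

Request:
{"api": "drive_tool", "payload": {
  "series": [
    [[0, 0, 0, 0.4, 0, 0, 0], [0, 0, 0, 0.8, 0, 0, 0], [0, 0, 0, 1.2, 0, 0, 0], [0, 0, 0, 1.6, 0, 0, 0], [0, 0, 0, 2.0, 0, 0, 0], [0, 0, 0, 2.4, 0, 0, 0]]
  ]
}}

```text
time: 10.55
tool_pos: [0.4379, -0.108, 0.0492]
ee_rot: [3.135, 0.007, 1.431]
wrist_force: [0.4, -9.6, 2.3]
width: 0.0002
```

```bash
python3 look.py 6 190 150 330 290; python3 -c "
from go import *
row([.447,-.025,.048],-8)"
```

```text
scale 4.142857142857143
turn [0.0063 0.0066 0.0005] shift cm [ 8.3053 -0.2418  0.0705]
  t 10.65 pos [ 0.4379 -0.1076  0.0493] ang -7.967399163871312 F [ 0.4665 -7.1065  0.9027] w 0.00043108094898867613 q [-0.3628 -0.0526  1.83   -0.0051  1.3566 -0.2227]
```

View pics/s6c.png

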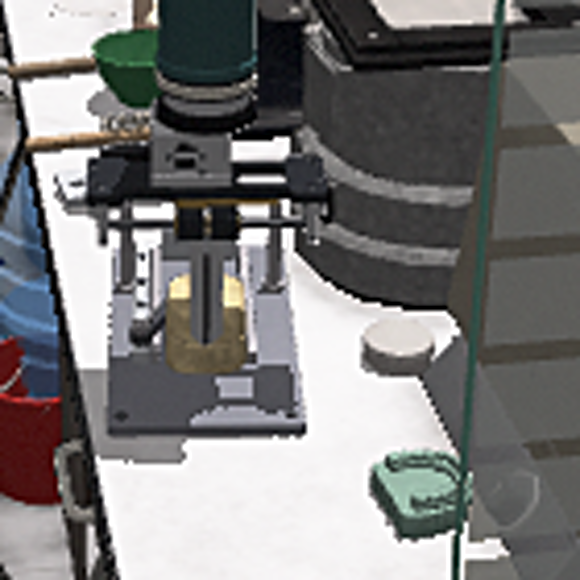

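Request:
{"api": "drive_tool", "payload": {
  "series": [
    [[0, 0, 0, 0.4, 0, 0, 0], [0, 0, 0, 0.8, 0, 0, 0], [0, 0, 0, 1.2, -0.1, 0, 0], [0, 0, 0, 1.6, -0.1, 0, 0], [0, 0, 0, 2.0, -0.1, 0, 0], [0, 0, 0, 2.4, -0.1, 0, 0]]
  ]
}}

```text
time: 11.25
tool_pos: [0.4407, -0.087, 0.0503]
ee_rot: [3.133, 0.014, 1.431]
wrist_force: [-2.8, -10.5, 3.1]
width: 0.0005
```

Request:
{"api": "drive_tool", "payload": {
  "series": [
    [[0, 0, 0, 0.4, 0, 0, 0], [0, 0, 0, 0.8, 0, 0, 0], [0, 0, 0, 1.2, -0.1, 0, 0], [0, 0, 0, 1.6, -0.1, 0, 0], [0, 0, 0, 2.0, -0.1, 0, 0], [0, 0, 0, 2.4, -0.1, 0, 0]]
  ]
}}

```text
time: 11.85
tool_pos: [0.4429, -0.0657, 0.0508]
ee_rot: [3.133, 0.02, 1.431]
wrist_force: [-2.7, -9.1, 2.6]
width: 0.0007
```

```bash
python3 look.py 7 190 150 330 290; python3 -c "
from go import *
row([.447,-.025,.048],-8)"
```

```text
scale 4.142857142857143
turn [0.0086 0.0188 0.0002] shift cm [ 4.0121 -0.145   0.1812]
  t 11.95 pos [ 0.4428 -0.0649  0.0506] ang -7.986080218535796 F [-2.1529 -6.8483  1.4269] w 0.0004341037465111032 q [-0.2584 -0.0629  1.837  -0.0181  1.3567 -0.1152]
```

View pics/s7c.png

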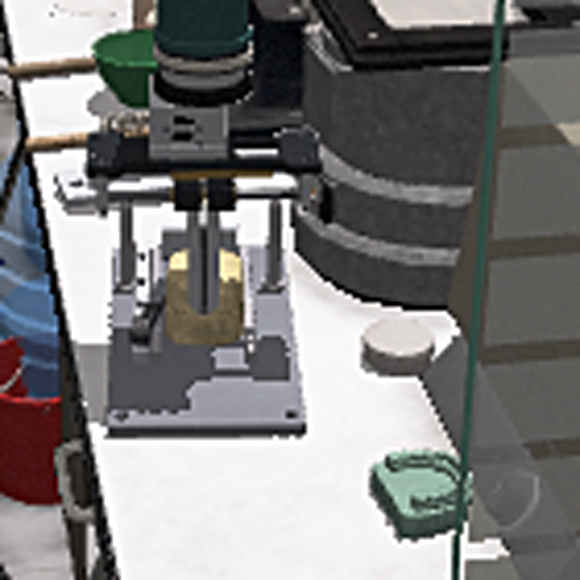

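Request:
{"api": "drive_tool", "payload": {
  "series": [
    [[0.005, 0.01, 0, 0.4, 0, 0, 0], [0.005, 0.01, 0, 0.8, 0, 0, 0], [0.005, 0.01, 0, 1.2, -0.1, 0, 0], [0.005, 0.01, 0, 1.6, -0.1, 0, 0], [0.005, 0.01, 0, 2.0, -0.1, 0, 0], [0.005, 0.01, 0, 2.4, -0.1, 0, 0]]
  ]
}}

```text
time: 12.55
tool_pos: [0.4446, -0.043, 0.0505]
ee_rot: [3.139, 0.014, 1.431]
wrist_force: [-1.9, -8.8, 2.4]
width: 0.0006
```

```bash
python3 look.py 8 190 150 330 290; python3 -c "
from go import *
row([.447,-.025,.048],-8)"
```

```text
scale 4.142857142857143
turn [0.0031 0.0124 0.0003] shift cm [ 1.7432 -0.0231  0.2168]
  t 12.65 pos [ 0.4448 -0.0423  0.0504] ang -7.982641125026286 F [-1.074  -6.2924  1.5821] w 0.000818257534506737 q [-0.2121 -0.0596  1.8343 -0.0125  1.3629 -0.0702]
```

View pics/s8c.png

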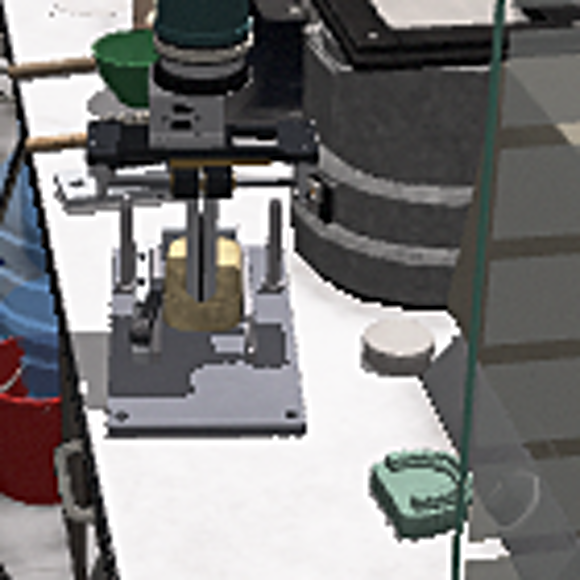

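```bash
python3 - <<'E'
from go import *
O=np.array([.447,-.025]);a=np.radians(8);yv=np.array([np.sin(a),np.cos(a)]);xv=np.array([np.cos(a),-np.sin(a)])
for n in('top0','side0'):
    s=dict(np.load('pics/%s.png.npz'%n)); W=pts(s); d=W[...,:2]-O; px=d@xv; py=d@yv
    m=(abs(px)<.025)&(py>.06)&(W[...,2]>.022)&(W[...,2]<.05)
    print(n,m.sum(),np.percentile(py[m],[1,5,25,50,75,95,99]),np.percentile(W[m][:,2],[5,50,95]))
    m=(abs(px)<.07)&(py>-.12)&(py<.06)&(W[...,2]>.028)&(W[...,2]<.05)
    q=np.stack([px[m],py[m]],1); print('pawl',q.min(0),q.max(0))
E
```

```text
top0 1008 [0.1219 0.1313 0.4969 0.5813 0.7118 0.7944 1.0106] [0.0228 0.0331 0.0451]
pawl [-0.0549 -0.0494] [0.0428 0.049 ]
side0 406 [0.112  0.1157 0.2843 0.5266 0.7134 1.0078 1.021 ] [0.023  0.0338 0.0456]
pawl [-0.0666 -0.0577] [0.0623 0.0597]
```

Request:
{"api": "drive_tool", "payload": {
  "series": [
    [[0.003, 0.01, 0, 0.4, 0, 0, 0], [0.003, 0.01, 0, 0.8, 0, 0, 0], [0.003, 0.01, 0, 1.2, 0, 0, 0], [0.003, 0.01, 0, 1.6, 0, 0, 0], [0.003, 0.01, 0, 2.0, 0, 0, 0], [0.003, 0.01, 0, 2.4, 0, 0, 0]]
  ]
}}

```text
time: 13.25
tool_pos: [0.4497, -0.0196, 0.0509]
ee_rot: [3.137, 0.005, 1.431]
wrist_force: [2.9, -5.5, 1.4]
width: 0.0001
```

Request:
{"api": "drive_tool", "payload": {
  "series": [
    [[0, 0.01, 0, 0.3, 0, 0, 0], [0, 0.01, 0, 0.6, 0, 0, 0], [0, 0.01, 0, 0.9, 0, 0, 0], [0, 0.01, 0, 1.1, 0, 0, 0]]
  ]
}}

```text
time: 13.65
tool_pos: [0.4521, -0.0096, 0.0513]
ee_rot: [3.135, -0.003, 1.431]
wrist_force: [1.5, -5.3, 0.2]
width: 0.0006
```

```bash
python3 look.py 9 190 150 330 290; python3 -c "
from go import *
row([.447,-.025,.048],-8)"
```

```text
scale 4.142857142857143
turn [ 0.0062 -0.0042 -0.0001] shift cm [-1.6444 -0.275   0.3116]
  t 13.75 pos [ 0.452  -0.0091  0.0512] ang -8.004459791803713 F [ 1.8602 -4.3391 -0.0498] w 0.0003174411279439585 q [-0.149  -0.0516  1.8249  0.0044  1.3621 -0.0102]
```

View pics/s9c.png

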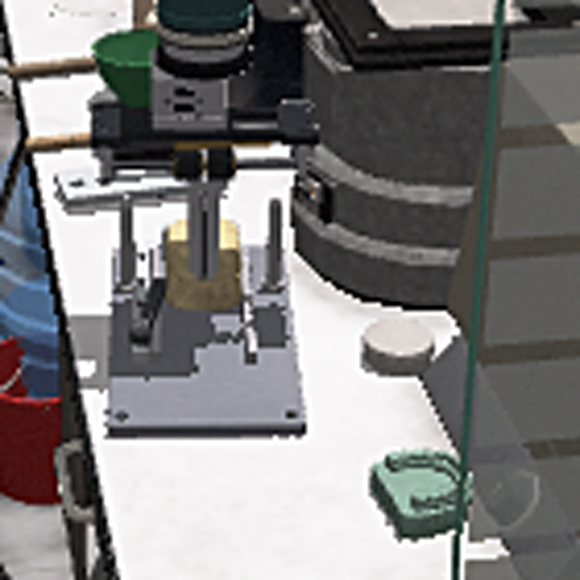

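Request:
{"api": "drive_tool", "payload": {
  "series": [
    [[0, 0, 0, 0.2, -0.1, 0.1, 0], [0, 0, 0, 0.4, -0.1, 0.1, 0], [0, 0, 0, 0.6, -0.1, 0.1, 0], [0, 0, 0, 0.8, -0.1, 0.1, 0], [0, 0, 0, 0.9, -0.1, 0.1, 0]]
  ]
}}

```text
time: 14.25
tool_pos: [0.4515, 0.001, 0.0498]
ee_rot: [3.138, -0.006, 1.431]
wrist_force: [0.2, -0.1, 1.3]
width: 0.0006
```

Request:
{"api": "drive_tool", "payload": {
  "series": [
    [[0, 0, 0, 0.1, 0, 0, 0], [0, 0, 0, 0.2, 0, 0, 0], [0, 0, 0, 0.3, 0, 0, 0]]
  ]
}}

```text
time: 14.55
tool_pos: [0.4514, 0.004, 0.0497]
ee_rot: [3.139, -0.005, 1.431]
wrist_force: [-0.7, -3.1, 0.7]
width: 0.0003
```

Request:
{"api": "drive_tool", "payload": {
  "series": [
    [[0, 0, 0, 0.1, 0, 0, 0], [0, 0, 0, 0.2, 0, 0, 0]]
  ]
}}

```text
time: 14.75
tool_pos: [0.4515, 0.0059, 0.0497]
ee_rot: [3.139, -0.005, 1.431]
wrist_force: [-0.5, -3.5, 2.4]
width: 0.0002
```

```bash
python3 look.py 10 200 180 270 240; python3 -c "
from go import *
row([.447,-.025,.048],-8)"
```

```text
scale 9.666666666666666
turn [ 0.0025 -0.0056  0.0004] shift cm [-3.1434 -0.0202  0.1556]
  t 14.85 pos [0.4516 0.0061 0.0497] ang -7.977658452928077 F [-0.7694 -2.6334  1.0103] w 0.0009154922261582608 q [-0.1165 -0.0486  1.8252  0.0057  1.3623  0.0216]
```

View pics/s10c.png

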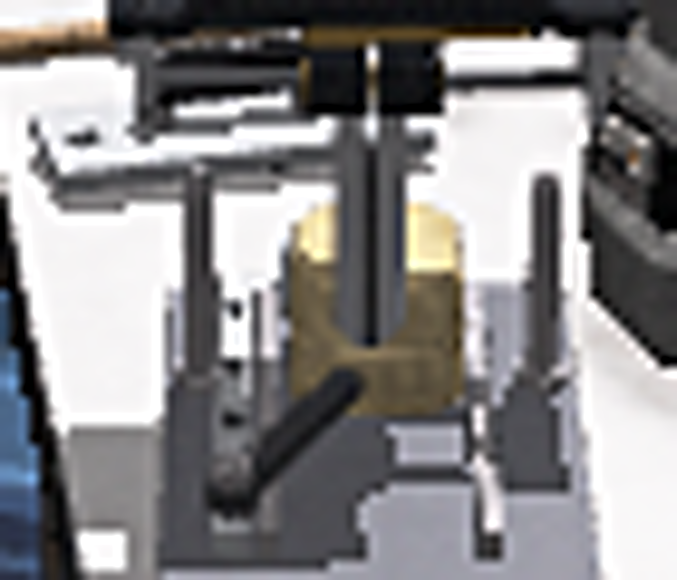

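The pawl has sprung back behind the flask: in the crop its strut slants from (230,490) to (350,380). The push force also dropped. Now I'll feel for the stop.

Request:
{"api": "drive_tool", "payload": {
  "series": [
    [[0, 0, 0, 0.1, 0, 0, 0], [0, 0, 0, 0.15, 0, 0, 0]]
  ]
}}

```text
time: 15.05
tool_pos: [0.4517, 0.0076, 0.0497]
ee_rot: [3.139, -0.006, 1.432]
wrist_force: [-0.8, -2.8, 0.4]
width: 0.0005
```

Request:
{"api": "drive_tool", "payload": {
  "series": [
    [[0, 0, 0, 0.1, 0, 0, 0], [0, 0, 0, 0.1, 0, 0, 0]]
  ]
}}

```text
time: 15.25
tool_pos: [0.4519, 0.0088, 0.0497]
ee_rot: [3.139, -0.006, 1.432]
wrist_force: [-0.4, -3.3, 1.3]
width: 0.0004
```

Request:
{"api": "drive_tool", "payload": {
  "series": [
    [[0, 0, 0, 0.1, 0, 0, 0], [0, 0, 0, 0.1, 0, 0, 0]]
  ]
}}

```text
time: 15.45
tool_pos: [0.452, 0.0092, 0.0497]
ee_rot: [3.139, -0.004, 1.432]
wrist_force: [-1.9, -5.1, 1.8]
width: 0.0006
```

Request:
{"api": "drive_tool", "payload": {
  "series": [
    [[0, 0, 0, 0.1, 0, 0, 0], [0, 0, 0, 0.1, 0, 0, 0]]
  ]
}}

```text
time: 15.65
tool_pos: [0.452, 0.0093, 0.0498]
ee_rot: [3.139, -0.002, 1.432]
wrist_force: [-1.0, -5.7, 1.0]
width: 0.0004
```

Request:
{"api": "drive_tool", "payload": {
  "series": [
    [[0, 0, 0, -1, 0, 0, 0], [0, 0, 0, -2, 0, -1, 0], [0, 0, 0, -3, 0, -4, 0], [0, 0, 0, -3, 0, -9, 30], [0, 0, 0, -3, 0, -12, 50], [0, 0, 0, -3, 0, -15, 50], [0, 0, 0, -3, 0, -15, 50]]
  ]
}}

```text
time: 16.35
tool_pos: [0.4502, -0.0211, 0.2056]
ee_rot: [3.128, -0.003, 1.431]
wrist_force: [-1.0, -0.5, 0.7]
width: 0.0288
```

```bash
python3 - <<'E'
from go import *
row([.436,.254,.15],-83.5)
row([.436,.254,.15],96.5)
for n in('top0','side0'):
    s=dict(np.load('pics/%s.png.npz'%n)); W=pts(s)
    V=s['img'].max(2); near=(abs(W[...,0]-.436)<.1)&(abs(W[...,1]-.254)<.06)&(W[...,2]<.07)
    for nm,m in(('bar z',near&(W[...,2]>.035)),('bar dark',near&(V<90)),('slab',near&(W[...,2]>.012)&(W[...,2]<.022)&(V>150))):
        q=W[m]; print(n,nm,len(q),np.median(q[:,2]),cv2.minAreaRect((q[:,:2]*1000).astype(np.float32)),q.mean(0))
E
```

```text
turn [ 0.0092 -0.0118  1.318 ] shift cm [27.0324 -5.2975  5.5795]
  t 16.35 pos [ 0.4502 -0.0211  0.2056] ang -7.9837316439531385 F [-0.9865 -0.5227  0.7108] w 0.028771431418130468 q [-0.1759 -0.1475  1.5991  0.0039  1.6767 -0.0362]
turn [ 0.0126  0.0098 -1.8235] shift cm [27.0324 -5.2975  5.5795]
  t 16.35 pos [ 0.4502 -0.0211  0.2056] ang -7.9837316439531385 F [-0.9865 -0.5227  0.7108] w 0.028771431418130468 q [-0.1759 -0.1475  1.5991  0.0039  1.6767 -0.0362]
top0 bar z 124 0.0482021887627318 ((438.0776062011719, 257.10723876953125), (77.21698760986328, 18.221006393432617), 7.0525102615356445) [0.438  0.2564 0.0481]
top0 bar dark 41 0.04816896463454906 ((434.7866516113281, 253.80728149414062), (63.0003776550293, 7.2498321533203125), 6.5293378829956055) [0.4334 0.2535 0.0486]
top0 slab 537 0.017563938966800873 ((437.7618408203125, 257.30364990234375), (156.02685546875, 60.8070182800293), 6.4195332527160645) [0.4388 0.2571 0.0174]
side0 bar z 94 0.04540469375726874 ((433.70477294921875, 250.96995544433594), (75.63280487060547, 24.44344711303711), 3.1819050312042236) [0.4339 0.2498 0.044 ]
side0 bar dark 208 0.027430382632246234 ((409.42364501953125, 236.75050354003906), (89.00163269042969, 188.95159912109375), 69.01678466796875) [0.4192 0.245  0.024 ]
side0 slab 187 0.016884757551915125 ((433.31109619140625, 257.7165222167969), (155.0678253173828, 67.06700134277344), 5.051403522491455) [0.4314 0.2514 0.017 ]
```

Request:
{"api": "drive_tool", "payload": {
  "series": [
    [[0, 0, 1.318, 27, -5.3, 4, 60], [0, 0, 1.318, 27, -5.3, 4, 60], [0, 0, 1.318, 27, -5.3, 4, 60], [0, 0, 1.318, 27, -5.3, 4, 60], [0, 0, 1.318, 27, -5.3, 4, 60], [0, 0, 1.318, 27, -5.3, 4, 60], [0, 0, 1.318, 27, -5.3, 4, 60], [0, 0, 1.318, 27, -5.3, 4, 60], [0, 0, 1.318, 27, -5.3, 4, 60], [0, 0, 1.318, 27, -5.3, 4, 60], [0, 0, 1.318, 27, -5.3, 4, 60]]
  ]
}}

```text
time: 17.45
tool_pos: [0.435, 0.2536, 0.1645]
ee_rot: [-3.141, -0.012, 0.114]
wrist_force: [-0.2, 0.0, -0.2]
width: 0.056
```

```bash
python3 look.py 11 180 130 300 230; python3 - <<'E'
from go import *
row([.436,.254,.035],-83.5)
E
```

```text
scale 5.8
turn [-0.0001 -0.0123  0.002 ] shift cm [-0.0821 -0.0448 12.9928]
  t 17.55 pos [0.4353 0.2535 0.1649] ang -83.38357582656556 F [ 0.0485  0.4523 -0.0138] w 0.056526984050053304 q [ 0.4171 -0.0134  1.5549 -0.0035  1.5883  1.8724]
```

View pics/s11c.png

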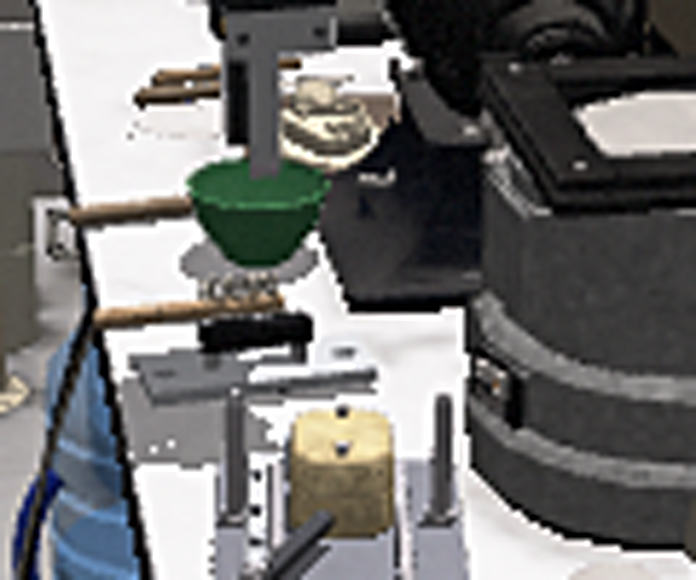

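Request:
{"api": "drive_tool", "payload": {
  "series": [
    [[0, -0.012, 0, 0, 0, 4, 60], [0, -0.012, 0, 0, 0, 8, 60], [0, -0.012, 0, -0.1, 0, 11, 60], [0, -0.012, 0, -0.1, 0, 13, 60], [0, -0.012, 0, -0.1, 0, 13.5, 60], [0, -0.012, 0, -0.1, 0, 13.8, 60], [0, -0.012, 0, -0.1, 0, 13.8, 60]]
  ]
}}

```text
time: 18.25
tool_pos: [0.4367, 0.2538, 0.0278]
ee_rot: [-3.141, -0.002, 0.116]
wrist_force: [0.2, -0.8, 0.5]
width: 0.0568
```

```bash
python3 look.py 12 180 130 300 230; python3 - <<'E'
from go import *
row([.436,.254,.026],-83.5)
E
```

```text
scale 5.8
turn [-0.0011 -0.0032  0.0023] shift cm [-0.1104 -0.0087  0.2526]
  t 18.35 pos [0.4371 0.254  0.0285] ang -83.36687911485105 F [-0.4134  0.2558  0.2365] w 0.056235873891619194 q [0.4142 0.0926 1.7267 0.0001 1.319  1.8692]
```

View pics/s12c.png

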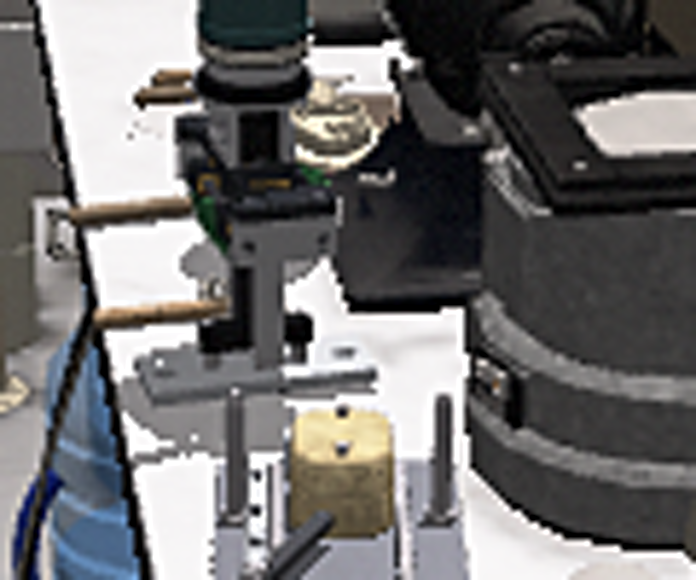

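Request:
{"api": "drive_tool", "payload": {
  "series": [
    [[0, -0.003, 0, 0, 0, 0.2, 60], [0, -0.003, 0, 0, 0, 0.2, 30], [0, -0.003, 0, 0, 0, 0.2, 10], [0, -0.003, 0, 0, 0, 0.2, 10], [0, -0.003, 0, 0, 0, 0.2, 10], [0, -0.003, 0, 0, 0, 0.2, 10], [0, -0.003, 0, 0, 0, 0.2, 10]]
  ]
}}

```text
time: 19.05
tool_pos: [0.4371, 0.2545, 0.0266]
ee_rot: [-3.14, -0.0, 0.116]
wrist_force: [-0.0, 1.8, -0.1]
width: 0.0175
```

Request:
{"api": "drive_tool", "payload": {
  "series": [
    [[0, 0, 0, 0, 0, 0, 10], [0, 0, 0, 0, 0, -0.5, 10], [0, 0, 0, 0, 0, -1.5, 10], [0, 0, 0, 0, 0, -4, 10], [0, 0, 0, 0, 0, -8, 10], [0, 0, 0, 0, 0, -12, 10], [0, 0, 0, 0, 0, -14, 10], [0, 0, 0, 0, 0, -14, 10], [0, 0, 0, 0, 0, -14, 10]]
  ]
}}

```text
time: 19.95
tool_pos: [0.4367, 0.2539, 0.1661]
ee_rot: [-3.14, 0.0, 0.116]
wrist_force: [-0.1, -1.1, -4.1]
width: 0.0178
```

```bash
python3 look.py 13 180 110 300 210; python3 - <<'E'
from go import *
row([.456,.0394,.165],-98)
E
```

```text
scale 5.8
turn [-0.0001  0.0041  0.2553] shift cm [-0.4632 21.5077 -0.0962]
  t 20.05 pos [0.4358 0.2536 0.1641] ang -83.36990807915315 F [-0.2615 -0.5125 -3.0965] w 0.017772017859766044 q [ 0.4133 -0.0004  1.5435  0.0018  1.6022  1.8684]
```

View pics/s13c.png

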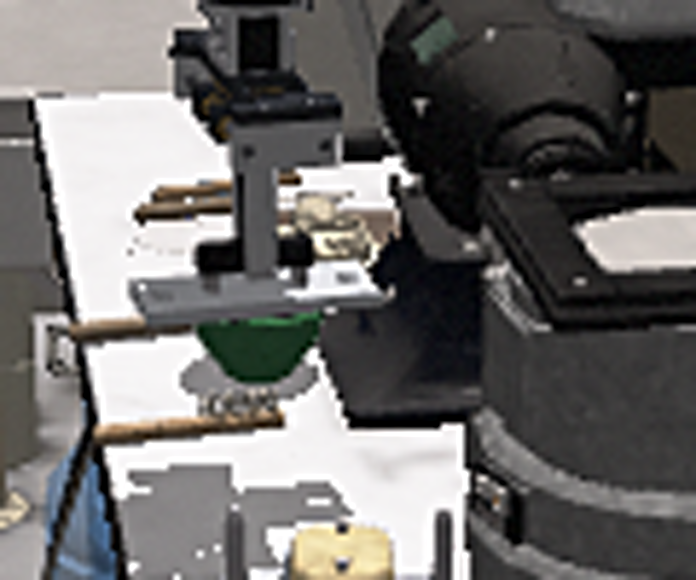

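Request:
{"api": "drive_tool", "payload": {
  "series": [
    [[0, 0, 0, 0, 2, 0, 10], [0, 0, 0.05, 0, 5, 0, 10], [0, 0, 0.1, 0, 9, 0, 10], [0, 0, 0.16, -0.2, 13, 0, 10], [0, 0, 0.22, -0.3, 17, 0, 10], [0, 0, 0.255, -0.5, 20, 0, 10], [0, 0, 0.255, -0.5, 21.3, 0, 10], [0, 0, 0.255, -0.5, 21.5, 0, 10], [0, 0, 0.255, -0.5, 21.5, 0, 10], [0, 0, 0.255, -0.5, 21.5, 0, 10]]
  ]
}}

```text
time: 21.05
tool_pos: [0.4554, 0.0406, 0.1636]
ee_rot: [-3.141, 0.005, -0.137]
wrist_force: [0.3, -0.4, -3.5]
width: 0.0175
```

```bash
python3 look.py 14 200 145 290 220; python3 - <<'E'
from go import *
row([.456,.0394,.14],-98)
o=robot.get_obs(); p=o['tool_pos']; zo=p[2]-.0265
a=np.radians(8);yv=np.array([np.sin(a),np.cos(a)]);xv=np.array([np.cos(a),-np.sin(a)])
for n in 'st':
    s=dict(np.load('pics/%s14.png.npz'%n)); W=pts(s); d=W[...,:2]-p[:2]; px=d@xv;py=d@yv; z=W[...,2]
    m=(abs(px)<.1)&(abs(py)<.05)&(z>zo-.0+.004)&(z<zo+.024)
    k,l,st,c=cv2.connectedComponentsWithStats(m.astype(np.uint8))
    for i in range(1,k):
        if st[i,4]>15:
            q=W[l==i]; A=px[l==i];B=py[l==i]; print(n,len(q),'px',A.min(),A.max(),'py',B.min(),B.max(),'z',q[:,2].min(),q[:,2].max(),cv2.minAreaRect((q[:,:2]*1000).astype(np.float32)))
    m=(abs(px)<.09)&(abs(py)<.05)&(z>.06)&(z<.105)
    k,l,st,c=cv2.connectedComponentsWithStats(m.astype(np.uint8))
    for i in range(1,k):
        if st[i,4]>5: print(n,'pin?',st[i,4],'px',np.median(px[l==i]),'py',np.median(py[l==i]),W[l==i].max(0),c[i])
E
```

```text
scale 7.733333333333333
turn [0.0001 0.0045 0.0025] shift cm [0.0764 0.1154 2.3881]
  t 21.15 pos [0.4555 0.0406 0.1639] ang -97.85881622121805 F [ 0.1418 -0.1834 -3.1778] w 0.01775827007766902 q [-0.0354 -0.1058  1.6444  0.0004  1.6075  1.6726]
s 421 px -0.07889028131995474 0.07575735428051057 py -0.036165543550993474 0.03261577325274742 z 0.1421577091024301 0.1613186115876043 ((453.54754638671875, 38.81123352050781), (68.74636840820312, 154.69078063964844), 81.762451171875)
s pin? 18 px 0.08856320739374948 py 0.036605542083869305 [0.5512 0.0778 0.1002] [262.5556 194.4444]
s pin? 31 px -0.06184018650026026 py -0.005722653714999683 [0.3976 0.0545 0.0948] [220.0645 202.3548]
s pin? 148 px 0.0009804754409164958 py 0.008155723355887089 [0.4884 0.0891 0.0719] [238.4527 204.7027]
s pin? 30 px 0.06195721497550208 py -0.005798391879547088 [0.5207 0.0308 0.0956] [256.  202.5]
t 25 px 0.07215553410240956 0.07860714319715947 py -0.018052734196731555 0.03037994407918846 z 0.1497918719950806 0.15921969430722296 ((530.9725952148438, 36.25779724121094), (48.43328094482422, 6.45011043548584), 81.89753723144531)
t 214 px -0.07711644302396102 -0.03113761530712041 py -0.028668164473625145 0.029078645938633553 z 0.14823563956435898 0.16116996890926918 ((401.1213684082031, 49.07325744628906), (58.63145446777344, 45.25040817260742), 79.47518157958984)
t pin? 7 px -0.05991178868325802 py 0.0006011777140431145 [0.3992 0.0529 0.098 ] [272.     223.7143]
```

View pics/s14c.png

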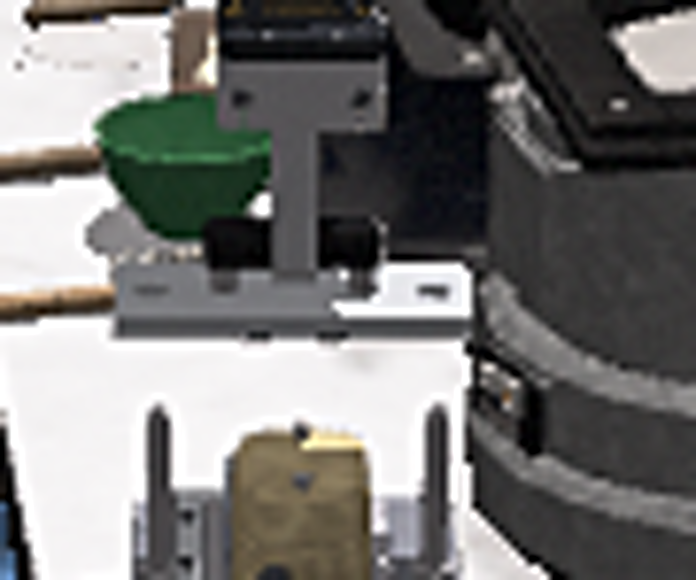

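```bash
python3 - <<'E'
from go import *
s=dict(np.load('pics/s14.png.npz')); g=cv2.cvtColor(s['img'],cv2.COLOR_BGR2GRAY)
ox,oy=200,145
print(g[181:185,214:226]);print(g[180:186,250:262]);
print(g[196:212,216:225]); print(g[196:212,251:261])
E
```

```text
[[155 117 121 119 121 117 125 121 123 121 123 121]
 [167 119 124  98  78  80  80  92 121 120 119 120]
 [ 86 121 123 122 111 111 111 122 121 120 119 120]
 [ 60 124 125 125 127 125 125 126 125 123 122 122]]
[[240 236 235 236 238 239 240 237 237 245 248  40]
 [235 231 232 237 226 221 223 219 237 239 251  46]
 [234 232 233 222  93  61  61  84 211 239 255  67]
 [232 230 232 238 196 203 152 143 239 239 255  51]
 [236 235 236 239 240 245 244 243 241 242 255  49]
 [254 254 254 254 255 255 255 255 255 255 255  58]]
[[246 246 248 253 255 252 248 246 246]
 [246 247 254 233 150 228 253 246 245]
 [245 249 255 127  54 175 255 249 246]
 [245 250 255  75  63  49 255 252 247]
 [247 254 239  64  65  43 235 253 246]
 [244 253 238  65  65  44 232 254 247]
 [245 254 236  63  64  45 233 255 248]
 [245 254 236  65  66  48 233 254 247]
 [246 254 236  66  64  47 234 255 247]
 [247 255 237  63  64  47 232 255 246]
 [248 254 255  73  64  48 233 255 249]
 [248 253 255  72  63  51 240 255 255]
 [248 254 255  75  66  59 129 170 163]
 [251 233 238  70  68  67  63 127 119]
 [255 176 167  64  69  70  67 138 132]
 [255 186 170  68  71  71  74  58  28]]
[[244 244 243 246 251 254 253 251 255 104]
 [243 244 246 253 242 133 182 255 255  98]
 [243 244 248 255 137  65 107 255 255 107]
 [244 244 249 255  79  69  50 255 255  87]
 [245 246 253 237  64  65  46 235 255  44]
 [244 246 254 238  63  65  48 238 255  46]
 [243 246 255 240  66  64  47 239 255  49]
 [245 246 253 238  64  65  50 236 255  46]
 [246 247 254 238  65  63  47 220 255  27]
 [245 246 254 238  66  64  45 255 246 254]
 [245 246 255 237  69  64  48 255 235 245]
 [247 248 255 177  63  64  49 253 234 249]
 [255 255 255 183  69  66  48 251 232 246]
 [184 186 198  78  63  68  54 252 232 246]
 [147 152 161 111  69  69  54 157 234 243]
 [152 155 163 114  73  67  56 186 238 235]]
```

```bash
python3 - <<'E'
from go import *
s=dict(np.load('pics/s14.png.npz'));p=robot.get_obs()['tool_pos'];zo=p[2]-.0265
a=np.radians(8);yv=np.array([np.sin(a),np.cos(a)]);xv=np.array([np.cos(a),-np.sin(a)])
for nm,u,v,z in(('hL',219,182.3,zo+.018),('hR',255.5,182.3,zo+.018),('pL',220,197.2,.098),('pR',256.1,197.2,.098)):
    w=ray(s,u,v,z);d=w[:2]-p[:2];print(nm,w,'px %.4f py %.4f'%(d@xv,d@yv))
t=dict(np.load('pics/t14.png.npz'));g=cv2.cvtColor(t['img'],cv2.COLOR_BGR2GRAY); print(g[215:235,258:292])
f=6;cv2.imwrite('pics/t14c.png',cv2.resize(t['img'][160:250,230:330],None,fx=f,fy=f,interpolation=cv2.INTER_CUBIC))
E
```

```text
hL [0.3908 0.0435 0.1554] px -0.0645 py -0.0061
hR [0.5124 0.0256 0.1554] px 0.0585 py -0.0070
pL [0.3939 0.0464 0.098 ] px -0.0618 py -0.0028
pR [0.5164 0.0279 0.098 ] px 0.0620 py -0.0041
[[ 96 105 115 118 117 116 109  96  79  70  65  66  67  65  63  61  60  60
   60  62  63  63  63  62  61  62  61  61  60  60  61  61  61  61]
 [102 105 115 118 117 116 112 105  95  87  85  85  83  80  70  62  60  59
   65  72  77  78  77  74  71  67  64  62  61  60  60  61  60  59]
 [112 109 115 118 118 116 114 114 116 117 118 118 117 111  96  81  76  77
   87 101 110 113 111 104  97  87  78  74  72  71  71  72  69  64]
 [119 110 116 118 117 115 114 120 132 139 142 142 141 136 126 115 111 114
  120 130 138 140 137 132 124 112  99  94  94  94  94  93  90  81]
 [119 111 115 117 117 116 115 121 137 149 151 152 150 148 144 140 139 140
  142 146 149 150 148 144 137 123 111 106 107 108 109 110 106  99]
 [113 111 115 117 117 115 112 122 137 149 153 153 152 151 149 148 149 149
  149 150 151 151 150 148 142 130 117 108 104 106 107 111 109 106]
 [103 109 115 117 117 114 112 120 138 149 152 153 151 150 147 14
[... 1210 characters left out ...]
 127 116 114 115 111 112 126 140 145 145 146 146 146 147 147 147 148
  150 151 151 150 151 147 142 137 133 129 126 122 120 118 117 115]
 [165 126 115 114 114 111 114 127 138 141 143 143 143 143 144 145 145 146
  147 147 147 148 148 147 144 142 140 139 137 135 135 134 134 132]
 [159 122 115 115 114 113 121 140 147 145 142 141 141 142 141 143 144 143
  143 144 144 144 145 144 142 141 141 141 140 140 141 140 140 139]
 [152 120 114 114 114 118 139 167 167 151 143 141 142 143 144 145 145 145
  145 143 142 143 144 143 142 142 141 141 141 140 141 141 141 139]
 [150 120 115 115 115 121 153 187 183 157 143 142 143 148 160 167 170 166
  157 149 146 146 146 146 146 145 146 145 145 145 144 144 143 143]]
```

View pics/t14c.png

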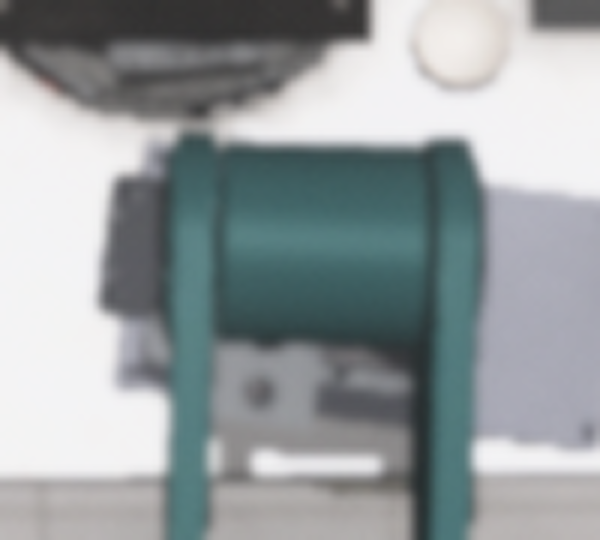

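```bash
python3 - <<'E'
from go import *
t0=dict(np.load('pics/top0.png.npz'));t=dict(np.load('pics/t14.png.npz'));p=robot.get_obs()['tool_pos'];zo=p[2]-.0265
a=np.radians(8);yv=np.array([np.sin(a),np.cos(a)]);xv=np.array([np.cos(a),-np.sin(a)])
def pr(nm,w): d=w[:2]-p[:2];print(nm,w,'px %.4f py %.4f'%(d@xv,d@yv))
pr('hL top',ray(t,273.4,225.2,zo+.0165))
W=pts(t0);z=W[...,2]
for (r,c) in((223,271),(187,276)):
    print(np.round(z[r-4:r+5,c-5:c+6],3))
    g=cv2.cvtColor(t0['img'],cv2.COLOR_BGR2GRAY);print(g[r-4:r+5,c-5:c+6])
E
```

```text
hL top [0.3929 0.0474 0.1539] px -0.0630 py -0.0020
[[ 0.025  0.022  0.024  0.023  0.023  0.02   0.023  0.03   0.018  0.023
   0.018]
 [ 0.029  0.023  0.024  0.024  0.025  0.028  0.021  0.025  0.028  0.025
   0.016]
 [ 0.013  0.011  0.021  0.02   0.02   0.022  0.024  0.017  0.027  0.027
   0.023]
 [ 0.015  0.014  0.011  0.02   0.034  0.085  0.089  0.019  0.013  0.015
   0.021]
 [ 0.012  0.015  0.01   0.015  0.081  0.092  0.102  0.098  0.009  0.008
   0.01 ]
 [ 0.014  0.014  0.008  0.023  0.074  0.096  0.096  0.096  0.009  0.014
   0.013]
 [ 0.01   0.008  0.01   0.021  0.019  0.014  0.09   0.015  0.013  0.009
   0.009]
 [ 0.012  0.011  0.013  0.009  0.01   0.011  0.008  0.018  0.019  0.012
   0.012]
 [-0.003 -0.002 -0.    -0.001  0.007  0.001  0.002  0.01   0.008  0.013
   0.01 ]]
[[236 236 234 231 228 227 225 216 199 187 189]
 [235 235 235 235 235 236 236 230 206 188 199]
 [211 211 215 221 226 230 233 227 199 179 201]
 [176 175 184 196 198 200 209 201 174 160 186]
 [169 169 177 188 175 166 179 173 152 150 169]
 [174 172 177 187 172 158 170 163 148 153 165]
 [176 173 177 186 176 159 1
[... 573 characters left out ...]
 0.024    nan  0.011
   0.009]
 [ 0.023  0.013  0.022  0.021  0.061  0.066  0.053  0.024  0.011  0.01
   0.007]
 [ 0.009  0.009  0.01   0.019  0.016  0.015  0.019  0.01   0.01   0.011
   0.012]
 [ 0.007  0.01   0.013  0.01   0.018  0.019  0.01   0.011  0.012  0.015
   0.01 ]]
[[234 236 239 240 241 241 241 242 242 242 243]
 [226 231 234 236 236 237 238 239 239 241 242]
 [203 212 218 220 220 224 227 228 230 234 237]
 [185 188 194 192 188 192 203 204 203 213 220]
 [179 181 184 179 166 171 186 182 180 185 191]
 [179 181 185 175 150 145 163 170 172 175 177]
 [178 180 183 172 142 122 137 159 170 175 174]
 [177 177 178 175 152 124 127 151 166 174 175]
 [176 173 174 175 162 136 124 137 159 170 174]]
```

```bash
python3 - <<'E'
from go import *
t0=dict(np.load('pics/top0.png.npz'));p=robot.get_obs()['tool_pos']
a=np.radians(8);yv=np.array([np.sin(a),np.cos(a)]);xv=np.array([np.cos(a),-np.sin(a)])
def pr(nm,w): d=w[:2]-p[:2];print(nm,w,'px %.4f py %.4f'%(d@xv,d@yv))
pr('pL',ray(t0,272.0,223.5,.096));pr('pR',ray(t0,276.8,187.0,.096))
row([.456,.0394,.14],-98)
E
```

```text
pL [0.3975 0.0495 0.096 ] px -0.0587 py 0.0007
pR [0.5193 0.032  0.096 ] px 0.0644 py 0.0003
turn [0.0001 0.0045 0.0025] shift cm [0.0764 0.1154 2.3881]
  t 21.15 pos [0.4555 0.0406 0.1639] ang -97.85881622121805 F [ 0.1418 -0.1834 -3.1778] w 0.01775827007766902 q [-0.0354 -0.1058  1.6444  0.0004  1.6075  1.6726]
```

Request:
{"api": "drive_tool", "payload": {
  "series": [
    [[0, 0.004, 0.002, 0.2, -0.15, 1, 10], [0, 0.004, 0.002, 0.2, -0.15, 2, 10], [0, 0.004, 0.002, 0.2, -0.15, 3, 10], [0, 0.004, 0.002, 0.2, -0.15, 3.8, 10], [0, 0.004, 0.002, 0.2, -0.15, 4.2, 10], [0, 0.004, 0.002, 0.2, -0.15, 4.2, 10], [0, 0.004, 0.002, 0.2, -0.15, 4.2, 10]]
  ]
}}

```text
time: 21.85
tool_pos: [0.4577, 0.0418, 0.1221]
ee_rot: [3.142, 0.0, -0.139]
wrist_force: [-0.3, -0.7, -3.2]
width: 0.0176
```

```bash
python3 look.py 15 205 165 275 220; python3 - <<'E'
from go import *
s=dict(np.load('pics/s15.png.npz')); g=cv2.cvtColor(s['img'],cv2.COLOR_BGR2GRAY)
print(g[188:204,216:226]);print(g[188:204,250:262])
row([.456,.0394,.12],-98)
E
```

```text
scale 10.545454545454545
[[250 252 254 255 255 254 254 255 255 255]
 [253 255 206 204 204 204 204 205 205 210]
 [112 115 112 114 113 112 112 114 111 115]
 [111 114 120 121 122 121 121 119 119 120]
 [114 119 121 111 118 112 122 123 121 121]
 [115 114  89  77  82  80  93 123 119 122]
 [111 119 122 114 101 111 121 121 121 120]
 [115 122 124 128 126 126 125 123 124 123]
 [117 125 126 126 129 127 127 125 125 126]
 [ 86  89  93  95  96  93  93  94  93  82]
 [ 71  74  79  84  88  83  79  77  76  74]
 [111 118 131  76  82  74 131 121 119 117]
 [255 255 250  72  69  55 243 255 255 255]
 [248 255 240  67  67  47 238 255 252 250]
 [246 254 237  64  65  49 236 255 249 246]
 [246 254 238  66  65  49 234 255 248 246]]
[[254 225 213 209 208 206 209 214 221 243  19  39]
 [254 233 225 226 227 227 229 229 233 245 255  63]
 [251 236 231 231 232 232 232 231 231 236 255  43]
 [241 231 229 230 233 238 239 237 234 236 255  28]
 [237 231 231 235 227 173 178 178 216 241 255  23]
 [236 231 232 238 140  53  57  53 127 243 255  28]
 [235 232 231 235 240 203 205 201 240 242 255  29]
 [237 236 236 238 240 242 244 242 241 241 255  26]
 [255 255 255 255 255 255 255 255 255 255 255 255]
 [ 85  85  86  86  87  86  84  86  84  85  86 153]
 [ 71  72  72  71  74  80  81  77  75  71  71 140]
 [117 117 119 121 131  79  84  74 132 130 135 209]
 [255 255 255 255 246  72  69  55 240 255  52 106]
 [249 250 251 255 242  66  67  50 234 255  46  71]
 [245 244 247 255 242  64  66  50 233 255  51  37]
 [246 245 247 254 239  64  66  51 228 255  45  38]]
turn [-0.0001 -0.0007  0.0003] shift cm [-0.1619  0.2618  0.2481]
  t 21.95 pos [0.458  0.0418 0.1225] ang -97.98389397827252 F [-0.2879 -0.3131 -4.5818] w 0.01768217702538797 q [-0.0324 -0.084   1.7076 -0.      1.5173  1.6777]
```

View pics/s15c.png

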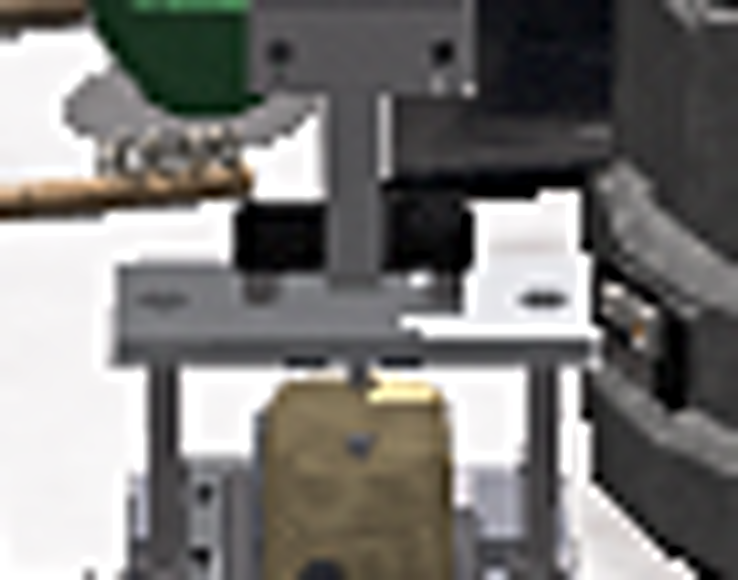

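```bash
python3 - <<'E'
from go import *
s=dict(np.load('pics/s15.png.npz'));p=np.array([.4578,.0418])
a=np.radians(8);yv=np.array([np.sin(a),np.cos(a)]);xv=np.array([np.cos(a),-np.sin(a)])
def pr(nm,w): d=w[:2]-p[:2];print(nm,w,'px %.4f py %.4f'%(d@xv,d@yv))
pr('hL',ray(s,220,193,.114));pr('hR',ray(s,256,193,.114));pr('pL',ray(s,220,197.1,.098));pr('pR',ray(s,256,197.1,.098))
t=dict(np.load('pics/t15.png.npz'));g=cv2.cvtColor(t['img'],cv2.COLOR_BGR2GRAY)
print(g[214:234,264:284]);print(np.round(pts(t)[218:230,266:280,2],3))
for nm,u,v,z in (('hL',273,224.5,.113),('pL0',272,223.5,.096)): pr(nm,ray(t,u,v,z))
cv2.imwrite('pics/t15c.png',cv2.resize(t['img'][200:240,255:305],None,fx=12,fy=12,interpolation=cv2.INTER_CUBIC))
E
```

```text
hL [0.3941 0.0463 0.114 ] px -0.0637 py -0.0044
hR [0.5156 0.028  0.114 ] px 0.0592 py -0.0056
pL [0.394  0.0472 0.098 ] px -0.0639 py -0.0035
pR [0.5162 0.0287 0.098 ] px 0.0596 py -0.0048
[[ 94  76  67  67  69  67  67  67  66  67  65  66  66  66  65  65  65  67
   65  66]
 [ 97  81  72  68  67  67  67  66  66  64  63  64  65  65  64  64  64  64
   63  61]
 [109 101  93  87  85  86  84  83  79  74  73  75  80  81  80  81  79  77
   73  67]
 [121 123 122 120 118 119 118 116 112 105 102 107 113 114 115 114 112 108
   98  87]
 [125 135 142 144 144 143 142 141 138 133 131 135 139 141 141 140 138 132
  120 107]
 [127 141 149 152 152 152 151 150 148 146 147 147 150 151 151 149 147 139
  126 114]
 [126 139 150 153 153 152 151 148 147 147 149 150 151 152 153 151 148 142
  132 121]
 [126 140 150 153 152 150 145 139 135 139 145 150 152 153 151 150 149 146
  141 134]
 [125 140 151 153 151 143 130 119 116 124 137 147 152 152 152 150 149 145
  142 135]
 [124 140 151 153 149 135 113 100 105 112 127 143 151 153 152 151 145 136
  127 121]
 [124 141 151 154 148 131 108  99 105 110 121 139 150 153 15
[... 1422 characters left out ...]
  0.109  0.112  0.072  0.097  0.1    0.095  0.114  0.114
   0.116  0.112  0.111  0.112]
 [ 0.118  0.113  0.111  0.112  0.022  0.016  0.086  0.105  0.111  0.112
   0.11   0.12   0.113  0.114]
 [ 0.108  0.111  0.112  0.115  0.114  0.113  0.111  0.116  0.113  0.115
   0.114  0.111  0.114  0.114]
 [ 0.11   0.115  0.112  0.118  0.115  0.113  0.114  0.118  0.109  0.107
   0.111  0.107  0.115  0.113]
 [ 0.003 -0.004  0.112  0.109  0.112  0.115  0.113  0.11   0.115  0.111
   0.116  0.114  0.115  0.109]
 [-0.    -0.001  0.003  0.004  0.001 -0.003 -0.002  0.001  0.003  0.003
   0.112  0.114  0.113  0.112]]
hL [0.3944 0.0469 0.113 ] px -0.0635 py -0.0037
pL0 [0.3975 0.0495 0.096 ] px -0.0608 py -0.0007
```

View pics/t15c.png

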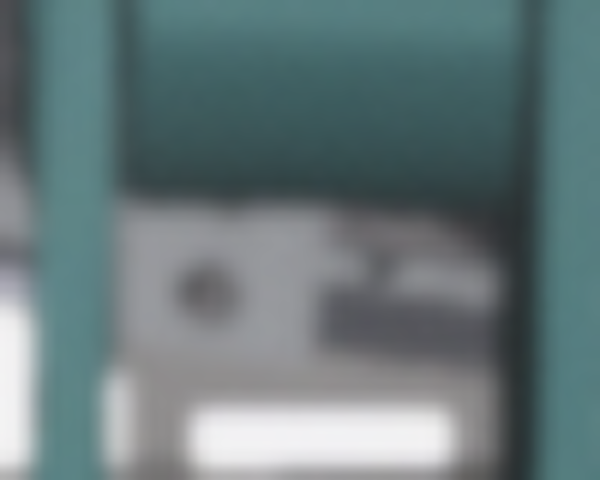

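Request:
{"api": "drive_tool", "payload": {
  "series": [
    [[0, 0, 0, 0, 0.08, 0, 10], [0, 0, 0, 0, 0.16, 0.2, 10], [0, 0, 0, 0, 0.16, 0.3, 10], [0, 0, 0, 0, 0.16, 0.3, 10]]
  ]
}}

```text
time: 22.35
tool_pos: [0.4576, 0.0401, 0.1192]
ee_rot: [3.142, -0.0, -0.139]
wrist_force: [-0.0, -0.3, -4.5]
width: 0.0177
```

```bash
cat > hole.py <<'E'
from go import *
import sys
T=[snap('top','th%s_%d.png'%(sys.argv[1],i)) for i in range(2)]
z=np.mean([pts(t)[...,2] for t in T],0); print(np.round(z[220:228,267:277],3))
g=np.mean([cv2.cvtColor(t['img'],cv2.COLOR_BGR2GRAY) for t in T],0); print(g[220:229,267:277].astype(int))
row([.4577,.0403,.11],-98)
E
python3 hole.py 1
```

```text
[[0.11  0.11  0.11  0.111 0.11  0.109 0.111 0.11  0.11  0.11 ]
 [  nan 0.112 0.111 0.109 0.112 0.107 0.11  0.108 0.11  0.108]
 [0.108 0.11  0.11  0.108 0.088 0.095 0.017 0.112 0.111 0.11 ]
 [0.106 0.109 0.112 0.079 0.094 0.096 0.094 0.106 0.114 0.111]
 [0.111 0.111 0.109 0.073 0.095 0.097 0.093 0.101 0.109 0.108]
 [0.112   nan 0.114 0.109 0.018 0.088 0.017 0.108 0.113 0.113]
 [0.112 0.109 0.109 0.11  0.108 0.111 0.109 0.107 0.112 0.115]
 [0.109 0.108 0.11  0.11  0.113 0.108 0.108 0.11  0.109 0.108]]
[[152 153 153 152 149 148 147 148 149 151]
 [153 153 151 147 141 137 140 144 149 150]
 [153 153 148 136 123 118 123 133 143 150]
 [153 151 142 123 107 106 109 117 135 147]
 [153 152 141 118 104 106 104 109 130 147]
 [154 153 145 128 114 111 108 114 133 148]
 [154 153 150 142 129 121 121 129 141 150]
 [153 154 152 149 142 137 138 143 148 152]
 [149 149 150 150 147 146 146 149 150 152]]
turn [-0.     -0.0005  0.0003] shift cm [ 0.0011 -0.0125  0.9388]
  t 22.45 pos [0.4577 0.0402 0.1194] ang -97.98240552895656 F [-0.0931  0.1618 -3.3749] w 0.017801166243351707 q [-0.0359 -0.083   1.7129 -0.      1.5112  1.6742]
```

Through the hole at (272,223.5), the top view's depth now shows the pin tip centred. I'll lower onto the pins.

Request:
{"api": "drive_tool", "payload": {
  "series": [
    [[0, 0, 0, 0, 0, 0.2, 10], [0, 0, 0, 0, 0, 0.4, 10], [0, 0, 0, 0, 0, 0.6, 10], [0, 0, 0, 0, 0, 0.8, 10]]
  ]
}}

```text
time: 22.85
tool_pos: [0.4576, 0.0402, 0.1111]
ee_rot: [-3.142, -0.0, -0.139]
wrist_force: [-0.2, -0.5, -3.5]
width: 0.0173
```

Request:
{"api": "drive_tool", "payload": {
  "series": [
    [[0, 0, 0, 0, 0, 0.2, 10], [0, 0, 0, 0, 0, 0.4, 10], [0, 0, 0, 0, 0, 0.4, 10]]
  ]
}}

```text
time: 23.15
tool_pos: [0.4573, 0.0402, 0.1066]
ee_rot: [3.142, 0.001, -0.139]
wrist_force: [-0.6, 0.0, -3.4]
width: 0.0175
```

```bash
python3 hole.py 2;python3 look.py 16 205 165 275 220
```

```text
[[0.098 0.098 0.098 0.101 0.098 0.096 0.1   0.096 0.096 0.098]
 [0.096 0.099 0.099 0.097 0.099 0.097 0.097 0.097 0.098 0.095]
 [0.097 0.099 0.094 0.101 0.09  0.091 0.017 0.098 0.102 0.095]
 [0.095 0.097 0.094 0.079 0.097 0.096 0.097 0.096 0.098 0.098]
 [0.097 0.098 0.099 0.075 0.093 0.098 0.095 0.097 0.098 0.099]
 [0.097 0.099 0.095 0.099 0.017 0.09  0.017 0.099 0.098 0.094]
 [0.097 0.097 0.095 0.099 0.101 0.097 0.097 0.101 0.097 0.097]
 [0.096 0.098 0.097 0.103 0.097 0.096 0.095 0.098 0.094 0.1  ]]
[[153 153 152 152 149 147 148 149 150 151]
 [153 153 151 147 140 137 140 145 149 150]
 [153 153 148 136 122 118 123 133 144 150]
 [153 151 141 122 106 105 108 119 137 149]
 [154 151 140 117 103 105 105 112 132 148]
 [154 152 143 124 112 110 109 118 136 149]
 [154 153 148 138 127 121 122 132 143 151]
 [152 153 151 147 140 137 138 144 149 152]
 [149 150 150 149 146 146 148 149 151 153]]
turn [-0.     -0.0001  0.0003] shift cm [ 0.012  -0.0116 -0.2963]
  t 23.25 pos [0.4576 0.0402 0.107 ] ang -97.98040368739083 F [ 0.5169 -0.8113 -2.581 ] w 0.01789093861718337 q [-0.0359 -0.0751  1.7307 -0.      1.4859  1.6742]
scale 10.545454545454545
```

View pics/s16c.png

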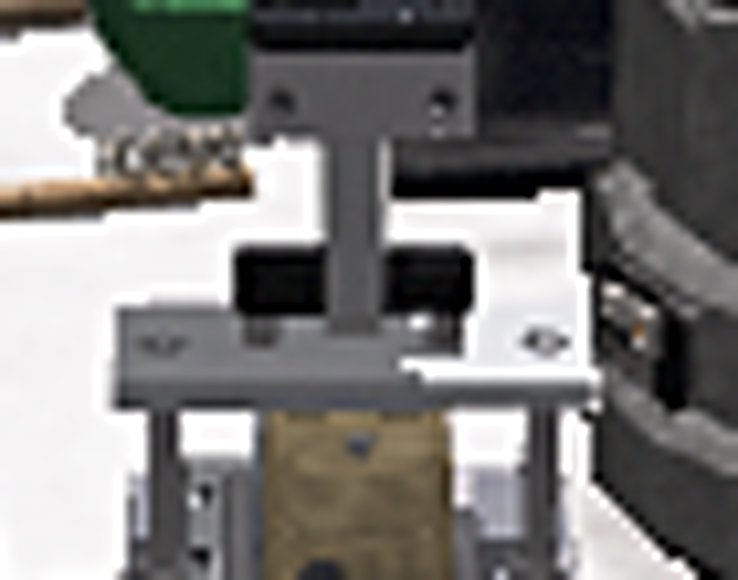

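Request:
{"api": "drive_tool", "payload": {
  "series": [
    [[0, 0, 0, 0, 0, 0.2, 10], [0, 0, 0, 0, 0, 0.4, 10], [0, 0, 0, 0, 0, 0.6, 10], [0, 0, 0, 0, 0, 0.6, 10]]
  ]
}}

```text
time: 23.75
tool_pos: [0.4573, 0.0402, 0.1007]
ee_rot: [3.142, 0.0, -0.139]
wrist_force: [0.1, -0.1, -3.1]
width: 0.0181
```

Request:
{"api": "drive_tool", "payload": {
  "series": [
    [[0, 0, 0, 0, 0, 0.2, 10], [0, 0, 0, 0, 0, 0.4, 10], [0, 0, 0, 0, 0, 0.6, 10], [0, 0, 0, 0, 0, 0.7, 10], [0, 0, 0, 0, 0, 0.7, 10]]
  ]
}}

```text
time: 24.25
tool_pos: [0.4572, 0.0402, 0.0935]
ee_rot: [3.141, 0.001, -0.139]
wrist_force: [-0.6, 0.3, -3.6]
width: 0.0178
```

Request:
{"api": "drive_tool", "payload": {
  "series": [
    [[0, 0, 0, 0, 0, 0.1, 10], [0, 0, 0, 0, 0, 0.2, 10], [0, 0, 0, 0, 0, 0.2, 10]]
  ]
}}

```text
time: 24.55
tool_pos: [0.4571, 0.0402, 0.0913]
ee_rot: [3.141, 0.001, -0.139]
wrist_force: [0.6, 0.2, -3.4]
width: 0.0179
```

Request:
{"api": "drive_tool", "payload": {
  "series": [
    [[0, 0, 0, 0, 0, 0.05, 10], [0, 0, 0, 0, 0, 0.1, 10], [0, 0, 0, 0, 0, 0.1, 10]]
  ]
}}

```text
time: 24.85
tool_pos: [0.4571, 0.0402, 0.0905]
ee_rot: [3.141, 0.001, -0.139]
wrist_force: [0.7, 0.2, -3.0]
width: 0.0178
```

Request:
{"api": "drive_tool", "payload": {
  "series": [
    [[0, 0, 0, 0, 0, 0.05, 10], [0, 0, 0, 0, 0, 0.1, 10], [0, 0, 0, 0, 0, 0.1, 10]]
  ]
}}

```text
time: 25.15
tool_pos: [0.4572, 0.0402, 0.0905]
ee_rot: [3.142, 0.0, -0.139]
wrist_force: [-3.8, 0.3, 4.0]
width: 0.018
```

Request:
{"api": "drive_tool", "payload": {
  "series": [
    [[0, 0, 0, 0, 0, 0.05, 10], [0, 0, 0, 0, 0, 0.1, 10], [0, 0, 0, 0, 0, 0.1, 10]]
  ]
}}

```text
time: 25.45
tool_pos: [0.4572, 0.0402, 0.0904]
ee_rot: [3.141, 0.0, -0.139]
wrist_force: [-4.5, 1.3, 5.8]
width: 0.0178
```

Force has reversed and the height is right (0.0905 expected), so the plate is seated. I'll release and go up.

Request:
{"api": "drive_tool", "payload": {
  "series": [
    [[0, 0, 0, 0, 0, -0.05, 30], [0, 0, 0, 0, 0, -0.05, 60], [0, 0, 0, 0, 0, -0.05, 60], [0, 0, 0, 0, 0, -0.05, 60], [0, 0, 0, 0, 0, -0.05, 60], [0, 0, 0, 0, 0, -0.05, 60]]
  ]
}}

```text
time: 26.05
tool_pos: [0.4572, 0.0402, 0.0908]
ee_rot: [3.141, 0.0, -0.139]
wrist_force: [0.4, 1.0, -0.0]
width: 0.0563
```

Request:
{"api": "drive_tool", "payload": {
  "series": [
    [[0, 0, 0, 0, 0, -1, 60], [0, 0, 0, 0, 0, -3, 60], [0, 0, 0, 0, 0, -6, 60], [0, 0, 0, 0, 0, -10, 60], [0, 0, 0, -3, 0, -14, 60], [0, 0, 0, -8, 0, -17, 60], [0, 0, 0, -12, 0, -18, 60], [0, 0, 0, -12, 0, -18, 60], [0, 0, 0, -12, 0, -18, 60]]
  ]
}}

```text
time: 26.95
tool_pos: [0.3386, 0.057, 0.2723]
ee_rot: [-3.141, -0.004, -0.139]
wrist_force: [0.4, 0.1, 0.4]
width: 0.0562
```

```bash
python3 look.py 17 200 165 280 235; python3 - <<'E'
from go import *
t=dict(np.load('pics/t17.png.npz'));s=dict(np.load('pics/s17.png.npz'))
row([.4,.04,.2],-98)
for n,q in(('t',t),('s',s)):
    W=pts(q);m=(abs(W[...,0]-.457)<.09)&(abs(W[...,1]-.04)<.05)
    for a,b in((.065,.078),(.078,.09),(.105,.12)):
        k=m&(W[...,2]>a)&(W[...,2]<b); P=W[k]; 
        if len(P)>10:
            r=cv2.minAreaRect((P[:,:2]*1000).astype(np.float32)); A=np.c_[P[:,:2]-P[:,:2].mean(0),np.ones(len(P))]; c=np.linalg.lstsq(A,P[:,2],rcond=None)[0]; print(n,a,len(P),r,'z',np.median(P[:,2]),'tilt',c[:2])
f=6;cv2.imwrite('pics/t17c.png',cv2.resize(t['img'][150:250,200:330],None,fx=f,fy=f,interpolation=cv2.INTER_CUBIC))
E
```

```text
scale 8.285714285714286
turn [0.0003 0.0012 0.0002] shift cm [6.2985 0.809  7.0124]
  t 27.05 pos [0.3388 0.0568 0.2702] ang -97.98837211504353 F [-0.775  -0.7874 -0.2318] w 0.056526069772807865 q [ 0.0007 -0.3833  1.6535 -0.0002  1.8726  1.7109]
t 0.065 107 ((460.7583312988281, 51.313941955566406), (78.17117309570312, 153.45156860351562), 82.07603454589844) z 0.07639035970769166 tilt [-0.0233 -0.1096]
t 0.078 589 ((458.20135498046875, 41.819854736328125), (59.84270477294922, 156.0515594482422), 82.05500793457031) z 0.08187999966498176 tilt [0.0043 0.0028]
t 0.105 127 ((457.3580322265625, 41.92363357543945), (17.94919204711914, 76.50080871582031), 82.61045837402344) z 0.11293478211496363 tilt [-0.0126 -0.0745]
s 0.065 94 ((462.6019287109375, 29.61210060119629), (179.19100952148438, 74.976806640625), 8.696724891662598) z 0.07501633446821987 tilt [-0.0068  0.0174]
s 0.078 330 ((459.7144775390625, 46.23740005493164), (88.4202651977539, 170.21871948242188), 86.91767120361328) z 0.08104420965535256 tilt [ 0.0023 -0.0006]
s 0.105 81 ((454.6771240234375, 35.02571105957031), (17.82489013671875, 75.56741333007812), 82.12646484375) z 0.11087949250249096 tilt [0.0201 0.1489]
```

View pics/s17c.png

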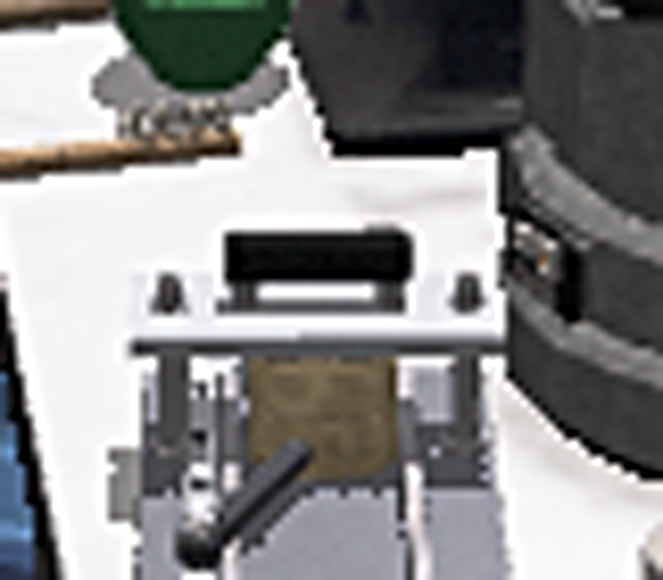

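View pics/t17c.png

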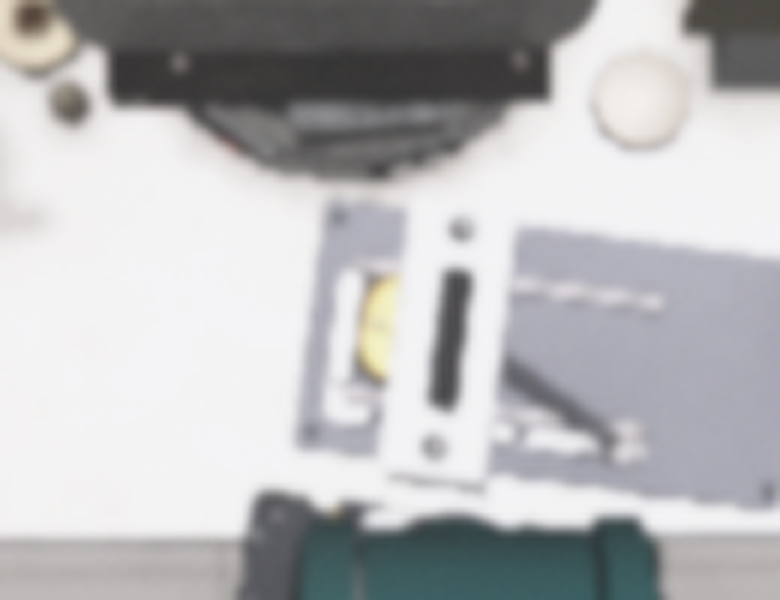

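Both pins stick up through the plate holes, at (170,295) and (467,293) in the side crop. The slab top is at z 0.082 and level, the pawl is shut, and the flask is against the stop. I'll hand it in.

```bash
python3 -c "
from bench import robot
print(robot.close_job())"
```

```text
the job is handed in; nothing more can be done
None
```

The job is done and handed in after about 27 s of robot time. The flask is home in the press with the pawl shut behind it, and the pressure plate rests on it over both guide pins.

- **Flask:** I stood it on the lane floor at the load spot and pushed it in from behind with the shut fingers. The push readings stayed at or below about 11 N. The pawl clicked shut, as seen in the side view and as a drop in force. I then eased the flask on until it stalled against the back stop at about 6 N.
- **Plate:** I lowered it over both pins and got no contact force until it reached the seating height. It pressed at about 6 N there, and I let go.
- **Last checks:** The slab top measured z ≈ 0.082 m, which is the expected seated height. It was level to within about 0.3°, with both pins showing through the holes. The pawl was slanted behind the flask and the gripper was clear. I never moved toward the bystanders. The ones in the last pictures looked undisturbed, but I didn't re-measure them.
- **Disagreement:** The two cameras differed by 3 to 6 mm on absolute positions. My first sideways correction of the plate was about 1.5 mm off along the lane. I fixed it by looking at the pin tip through the hole in the top view's depth before lowering.

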